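# Lock the fence clamp with a hex key

### The job

Lock the fence clamp on the saw table: take the paddle-handled hex key out of its fork, push it down the slanted bore of the clamp and feel with it, turning it about, until it drops fully home into the hidden hex socket at the bottom. With the key home turn the clamp's collar clockwise (looking down the bore) right up to its stop, then pull the key out and hang it back upright in its fork. Leave the spare blade, the oil bottle and the push stick where they are.

Things in the scene. Friction and masses are not known exactly. Their poses are not given: they have to be found in the camera images.
- key: loose steel hex key with a black paddle handle, about 0.32 kg. Origin: centre of the underside of its round flange (radius 24 mm, 8 mm thick); z points from tip to handle. Below the flange a hexagonal shank 110 mm long, 19 mm across flats, 22 mm across corners (corners at 0, 60, 120.. degrees from the key's x). Starts hanging upright in the fork, flange on the prongs
- key_grip (a point): point on the key's axis in the middle of its paddle, 34 mm above the key's origin; axes as the key's. The plastic paddle is 16 mm thick along x, 60 mm wide along y and reaches from 8 to 56 mm above the key's origin: grip it across its thickness
- key_tip (a point): centre of the free end of the key's shank, 110 mm below the key's origin; axes as the key's. The end is chamfered by 2.5 mm
- clamp: fixed fence clamp: grey slanted housing (90 mm square face) on a steel base, before an aluminium fence rail (40 x 220 mm, top 86 mm high) centred 85 mm along its +x. Origin: on the table under the bore's mouth; x points from the slanted front to the rail, z up. The mouth is 85 mm above the table; the bore's axis leans 25 degrees from vertical, towards the clamp's -x (robot's side)
- bore_mouth (a point): centre of the mouth of the bore in the round steel collar (flange radius 36 mm, with a nose reaching 81 mm from the axis). z points out of the bore along its axis; x and y turn with the collar. The mouth flares inwards to a round bore of 12 mm radius, reached 7 mm below the mouth
- socket_rim (a point): point on the bore's axis at the rim of the hidden steel hex socket, 14 mm below the mouth; axes as bore_mouth's, not the socket's. The socket is 20 mm across flats and 20 mm deep (floor 34 mm below the mouth). Its angle is hidden and must be felt: anywhere within 0.38 rad either way in the collar, held by slight friction (0.1 N m), and takes the collar along only when this lost motion is used up
- collar (a joint): angle of the clamp's collar (rad): 0 fully open, 0.9 locked against its stop; grows as the collar turns clockwise looking down the bore. It turns stiffly (0.4 N m) and stays where left. With the socket's lost motion the key may turn up to 0.8 rad before the collar follows
- rack: fixed key stand: a steel base, a post at its +x end and a fork of two level prongs, 28 mm apart, 13 mm wide, 12 mm thick, their top 130 mm above the table, open towards the stand's -x. Origin: on the table under the fork. The prongs reach from x = -41 to +55 mm; the post is at x = 41 to 55 mm and ends below their top
- fork (a point): point midway between the prongs, level with their top, where the key's origin belongs when it hangs there; axes as the stand's, -x is the way out. A key hung within 15 mm of it along x is fine, at any yaw
- blade: spare scoring blade, a flat steel ring 130 mm across, 4 mm thick, lying on the table; leave alone
- oil: white oil bottle, 52 mm across, 140 mm tall, standing; leave alone
- pusher: black plastic push stick, 170 mm long, 16 mm thick, lying flat; leave alone
There are look-alikes about, which are no part of the job. Leave any green look-alike of the key alone. Of the things that look like the rack, the larger one is meant.

How it is judged (in metres and radians):
On the way, in this order (a step that is already met when the one before it is completed fails the run):
1. the key stands fully home in the hidden socket, its tip at least 29 mm below the bore's mouth and in line with the bore (z of key_tip in the frame of bore_mouth below -0.029 m and distance between key_tip and bore_mouth below 0.04 m and angle between the z axis of key and the z axis of bore_mouth, either way round below 0.12 rad), for 0.2 s.
2. the collar is turned to its stop (0.8 rad or more) with the key in the socket (value of joint collar above 0.8 rad and z of key_tip in the frame of bore_mouth below -0.02 m and distance between key_tip and bore_mouth below 0.042 m), for 0.2 s.
At the end, for the whole second after the job is handed in: the collar stands at its stop (0.8 rad or more of 0.9) and the key hangs at rest and upright (within 0.1 rad) in the fork, flange on the prongs (origin within 4 mm in height, 7 mm sideways and 20 mm along the fork of the fork point) (value of joint collar above 0.8 rad and x of key in the frame of fork between -0.02 and 0.02 m and y of key in the frame of fork between -0.007 and 0.007 m and z of key in the frame of fork between -0.004 and 0.004 m and angle between key's own z axis and vertical below 0.1 rad and linear speed of key below 0.02 m/s); the robot touches nothing.
It fails at once if the spare blade is knocked or shifted by more than 30 mm (distance of blade from where it was at the start of the episode above 0.03 m).
It fails at once if the oil bottle is knocked or shifted by more than 30 mm (distance of oil from where it was at the start of the episode above 0.03 m).
It fails at once if the push stick is knocked or shifted by more than 30 mm (distance of pusher from where it was at the start of the episode above 0.03 m).
It fails at once if the oil bottle is tipped by more than 0.3 rad (angle between oil's own z axis and vertical above 0.3 rad).
It also fails if it takes over 72 s, if anything falls off the work surface, if the arm or the gripper's body presses on something with over 40 N, if the wrist force passes 120 N, or if a joint passes its speed limit or range.

### The arm

A 6-joint arm with a two-finger parallel gripper is mounted at the origin on the work surface. World frame = base frame: x ahead of the robot, y to its left, z up, the work surface at z = 0. Lengths are in m, angles in degrees, forces in N, time in s.
With the tool pointing down it reaches from about 0.35 to 0.875 m from the base axis. Payload 4.2 kg.
Tool frame: the origin (TCP) lies on the centre line of the jaws, within the pads' length; the fingertips stand 11 mm ahead of it and the grasp point (between the pads) lies 8 mm behind it; z points along the fingers, y is the line along which they close (so a half turn about z gives the same grasp; the last joint's range is limited). The gripper opens to 87 mm and grips with 3 to 60 N. Pads are 19 mm wide; open, the fingers measure 117 mm over their backs; the gripper's body (75 mm by 190 mm) begins 51 mm behind the grasp point.
Start: joints at [14.817, 22.042, 0.453, 0, -68.411, -14.817], TCP at [0.625, 0, 0.234] pointing down, gripper open.
Joint ranges: [-179.83, 179.83], [-69.29, 118.12], [-61.27, 80.66], [-181.25, 117.63], [-171.15, -9.14], [-177.46, 177.46]. Speed limits (degrees/s): [159.86, 159.86, 180, 180, 180, 180].

### API

Orientations are given as a 3x3 rotation matrix whose columns are the frame's x, y, z axes.
In Python, from station import r gives the robot as it stands.
- The arm moves only by the tool servo_tool, never from a script. Its argument "commands" is a list that holds one entry, the list of rows, each a list of 7 numbers: the closure, from 0 (fully open) to 1 (shut), then the shift along the tool's x, y, z in mm, then the turn, a rotation vector about the tool's x, y, z in rad. In form: [[[claw, x, y, z, ax, ay, az], ...]]. A call has exactly 5 rows; each row is the pose to reach, as a shift and turn from the pose commanded when the call began, along the tool's axes at that moment; what a row does not reach only later rows make up. A row lasts 1/10 s, in which the tool goes at most 50 mm and 8.59 degrees, less where a joint would pass 70% of its speed; a pose out of reach is approached as far as the arm can. A call with a gripper value outside its range is refused whole. The fingers move at their own pace and stop on an object; the grip force is fixed at half the most. Time passes only in rows, so rows that repeat a pose let the fingers close, or fill a call up. It gives the time, the measured TCP pose, the force, the opening and the grip force at its end, in the units of the state.
- r.sense(): the state, without advancing time (a new reading comes with each control period).
- r.capture(name): name is "scene" or "side" or "wrist"; returns a dict with "pixels" (384x512x3 uint8, red, green, blue), "camera_matrix" (3x3 intrinsics, pixels), "R" (3x3) and "t" (3): a world point X has camera coordinates R X + t. Camera axes: x right, y down, z forward; pixel columns grow to the right and rows downward; lengths in m; the calibration is good to about 2 mm. A picture is of the moment at which its call begins. There is no depth.
- r.finish_job(): hands the job in; it is judged then, once.
The state is a dict: "time_s": time; "joints": joint angles; "joint_velocities": joint speeds; "effort": joint torques, N m; "tcp_pos": TCP position; "ee_rot": TCP orientation; "wrist_force": force on the tool from outside, world axes, zero at the start; "moment": the same for the moment, N m; "gripper_width": opening from 0.0 (shut) to 1.0 (fully open); "gripper_force": force on a finger pad.
Only numpy, scipy, OpenCV 4.12 (cv2) and the standard library are available. Lean on these libraries where they do the work, as an engineer would, in place of code of your own. Each camera call takes 0.05 s, during which the arm holds its last target. There are 200 camera calls.

## Working session

There is one attempt and no reset: what is moved stays moved. The work goes in short steps, Python scripts to look and compute and a tool call to move; the robot and the scene stay as the last step left them, time stands still between calls to the robot, and variables do not carry over. Pictures are saved under pics/ and viewed, at most 10 in all, crops included, and the job is handed in when it is done.

Besides the shell and the picture viewer there is one more tool, called after "Request:" as name(argument=value, ...) on one line, values as JSON. servo_tool: Moves the arm, as the interface text tells. Its arguments: {"type":"object","properties":{"commands":{"type":"array","items":{"type":"array","items":{"type":"array","items":{"type":"number"}}}}},"required":["commands"]}

```bash
mkdir -p pics
python3 - <<'E'
from station import r
import cv2,pickle
d={}
for n in("scene","side","wrist"):
    c=r.capture(n);d[n]=c;cv2.imwrite(f"pics/{n}0.png",c["pixels"][:,:,::-1])
pickle.dump(d,open("cap0.pkl","wb"))
a=cv2.hconcat([cv2.imread("pics/scene0.png")]);cv2.imwrite("pics/s.png",cv2.resize(a,(800,600),interpolation=cv2.INTER_CUBIC))
cv2.imwrite("pics/d.png",cv2.resize(cv2.imread("pics/side0.png"),(800,600),interpolation=cv2.INTER_CUBIC))
for n in d: print(n,d[n]["camera_matrix"].round(1).tolist(),d[n]["R"].round(3).tolist(),d[n]["t"].round(3).tolist())
s=r.sense();print(s)
E
```

```text
scene [[396.3, 0.0, 254.4], [0.0, 396.3, 190.8], [0.0, 0.0, 1.0]] [[0.612, 0.79, 0.021], [0.572, -0.424, -0.702], [-0.546, 0.442, -0.712]] [-0.423, -0.247, 1.148]
side [[392.4, 0.0, 258.8], [0.0, 392.4, 192.2], [0.0, 0.0, 1.0]] [[-0.93, -0.368, 0.008], [-0.212, 0.518, -0.829], [0.301, -0.773, -0.559]] [0.61, 0.2, 0.698]
wrist [[309.5, 0.0, 256.8], [0.0, 309.5, 194.7], [0.0, 0.0, 1.0]] [[-1.0, -0.001, 0.003], [0.0, 0.954, 0.3], [-0.003, 0.3, -0.954]] [0.623, -0.036, 0.392]
{'time_s': 0.15, 'joints': array([ 1.48161591e+01,  2.20815380e+01,  3.96682043e-01, -2.06336710e-02,
       -6.84121353e+01, -1.48182211e+01]), 'joint_velocities': array([ 0.07703037, -0.13276851,  0.18979942,  0.16005745,  0.01711967,
       -0.03479681]), 'effort': array([ 3.86667998e-04, -3.91052306e+01,  1.87588084e+01,  4.22235444e+00,
        1.23758311e-02, -1.38926293e-04]), 'tcp_pos': array([6.24551659e-01, 8.59950262e-06, 2.32693853e-01]), 'ee_rot': array([[-1.68678510e-04, -9.99998503e-01, -1.72214125e-03],
       [-9.99999980e-01,  1.68866727e-04, -1.09147987e-04],
       [ 1.09438636e-04,  1.72212281e-03, -9.99998511e-01]]), 'wrist_force': array([ 0.36800149, -0.10324084, -0.52299694]), 'moment': array([ 0.03392328, -0.0374517 , -0.01588497]), 'gripper_force': 0.0, 'gripper_width': 0.9987997813053509}
```

View pics/s.png

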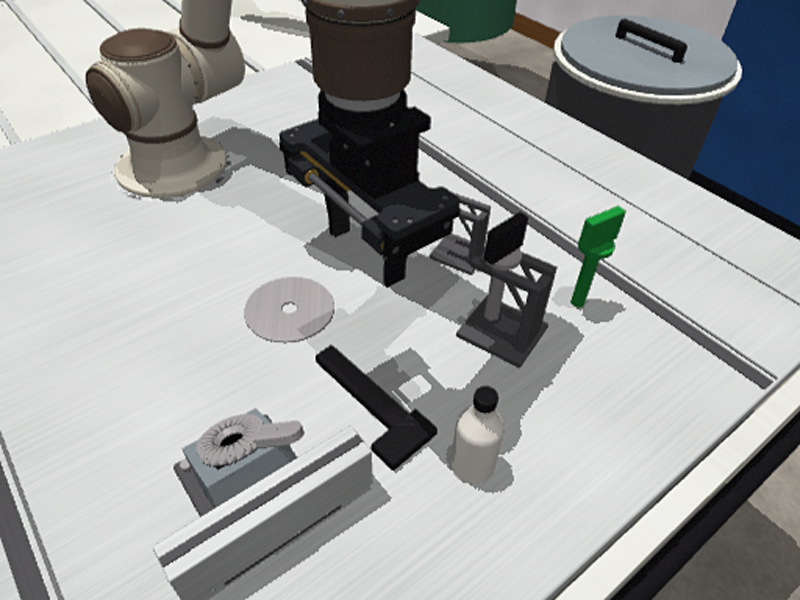

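View pics/d.png

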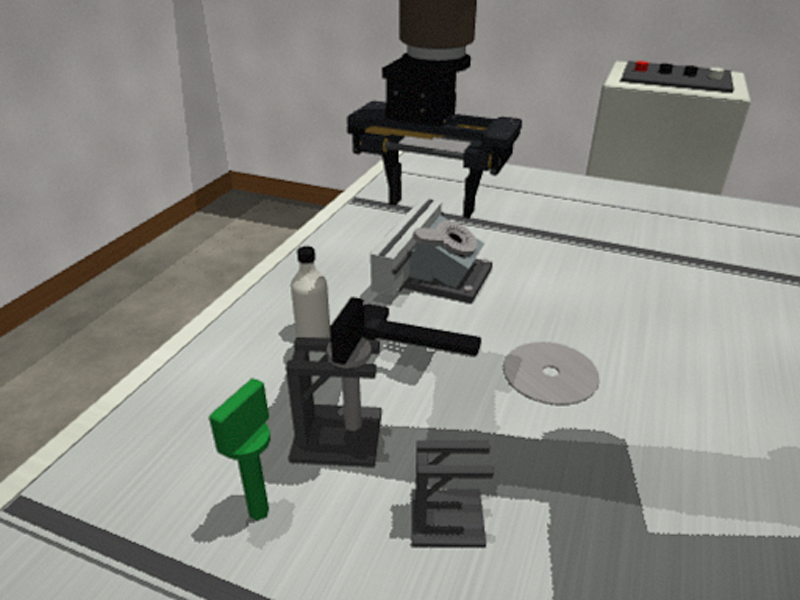

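The scene view (800x600) has these candidates for the key: a black paddle at (507,237), a green look-alike at (602,230), and a black push stick at (375,405). For the rack there are a larger one holding the key at (505,310) and a small empty one at (465,235). I choose the black key in the larger rack. The clamp is at (235,440). Next I crop in close to check.

Run:
```python
import cv2,numpy as np
def tile(n,x0,y0,w,h,s):
    im=cv2.resize(cv2.imread(f"pics/{n}0.png")[y0:y0+h,x0:x0+w],None,fx=s,fy=s,interpolation=cv2.INTER_CUBIC)
    for k in range(0,w,10): cv2.putText(im,str(x0+k),(k*s,8),0,.3,(0,0,255),1);cv2.line(im,(k*s,10),(k*s,16),(0,0,255),1)
    for k in range(0,h,10): cv2.putText(im,str(y0+k),(0,k*s+4),0,.3,(0,0,255),1)
    return im
cv2.imwrite("pics/r1.png",np.hstack([tile("scene",285,130,78,112,5),tile("side",178,186,72,112,5)]))
cv2.imwrite("pics/c1.png",np.vstack([tile("scene",95,255,155,78,5),tile("side",220,122,155,40*1,5)[:200]]))
a=tile("scene",95,255,100,90,6);b=tile("side",234,122,90,76,6)
cv2.imwrite("pics/c1.png",np.hstack([tile("scene",108,258,90,100,5)[:, :],np.pad(tile("side",245,122,70,76,5),((0,120),(0,0),(0,0)))]))
```

```text
(no output)
```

View pics/r1.png

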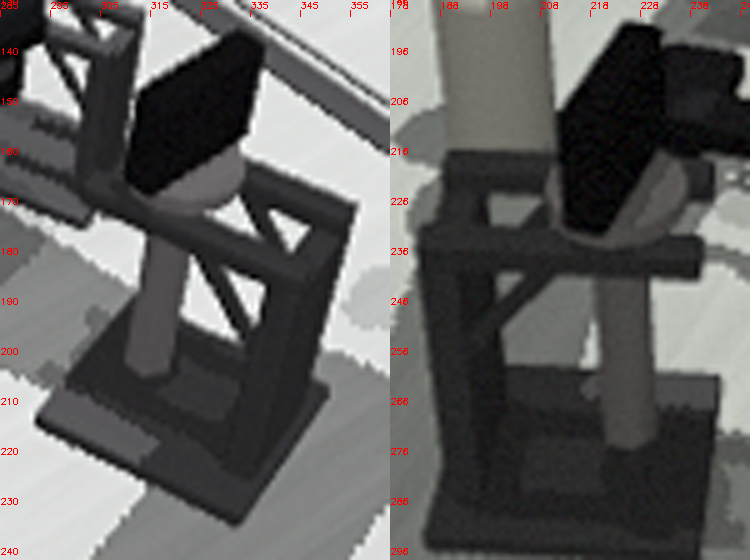

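View pics/c1.png

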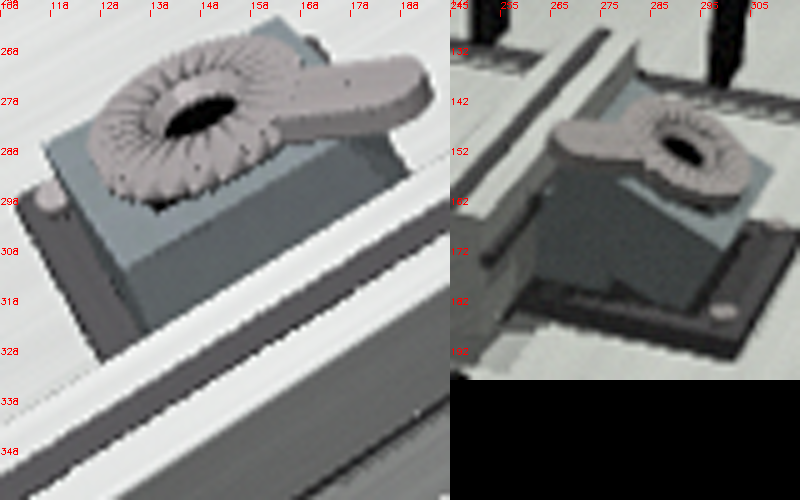

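The crop confirms the black key hanging in the larger rack, with its paddle at scene (323,153) and its tip at (314.6,204). The bore hole shows at scene (148,281) and side (291.6,152).

```bash
cat > h.py <<'E'
import numpy as np,cv2,pickle
from scipy.optimize import least_squares
from scipy.spatial.transform import Rotation as Ro
def proj(c,X):
    Y=np.atleast_2d(X)@c["R"].T+c["t"];Y=Y@c["camera_matrix"].T;return Y[:,:2]/Y[:,2:]
def rz(a):return Ro.from_euler('z',a).as_matrix()
E
python3 - <<'E'
from h import *
d=pickle.load(open("cap0.pkl","rb"));S,D=d["scene"],d["side"]
def tri(p,q):
    f=lambda X:np.r_[proj(S,X)[0]-p,proj(D,X)[0]-q]
    s=least_squares(f,[.6,0,.05]);return s.x.round(4),s.fun.round(1)
T=lambda x,y:np.array([x/5+285,y/5+130]);U=lambda x,y:np.array([(x-390)/5+178,y/5+186])
print("tip",tri(T(149,370),U(628,440)))
ps=np.array([T(*p) for p in[(140,92),(235,28),(266,42),(247,135),(150,196),(125,180)]])
qs=np.array([U(*p) for p in[(558,115),(622,24),(662,30),(662,145),(608,235),(563,225)]])
box=np.array([(sx*.008,sy*.03,z) for sx in(1,-1) for sy in(1,-1) for z in(.008,.056)])
def rk(v):
    B=box@rz(v[2]).T+[v[0],v[1],.13+v[3]];out=[]
    for c,P in((S,ps),(D,qs)):
        h=cv2.convexHull(proj(c,B).astype(np.float32))
        out+=[cv2.pointPolygonTest(h,(float(a),float(b)),True) for a,b in P]
        hp=P.astype(np.float32).reshape(-1,1,2)
        out+=[cv2.pointPolygonTest(hp,(float(a),float(b)),True) for a,b in h[:,0]][:6]
        out+=[0]*(6-min(6,len(h)))
    tp=np.array([v[0],v[1],.02+v[3]])
    out+=list((proj(S,tp)[0]-T(149,370)))+list(proj(D,tp)[0]-U(628,440))
    return np.array(out)
x0=tri(T(149,370),U(628,440))[0]
best=min((least_squares(rk,[x0[0],x0[1],a,0],diff_step=1e-4,x_scale=[.01,.01,.1,.01]) for a in np.arange(0,3.1,.3)),key=lambda s:s.cost)
print("key",best.x.round(4),best.cost,best.fun.round(1))
# rack fork: prong tip corners: near prong top & post
print("rack base/near prong corners scene->side tri:")
C=lambda x,y:np.array([x/5+108,y/5+258]);E=lambda x,y:np.array([(x-450)/5+245,y/5+122])
print("hole",tri(C(200,117),E(684,151)))
t=np.radians(25);n=np.array([-np.sin(t),0,np.cos(t)]);u=np.array([np.cos(t),0,np.sin(t)]);w=np.array([0,1,0])
def cl(v,full=False):
    R=rz(v[2]);o=np.array([v[0],v[1],0]);m=np.array([0,0,.085])
    f=lambda a,b,dd:o+R@(m+u*a+w*b-n*dd)
    k=v[3];h=.045
    r=[proj(S,f(-h,-h,k))[0]-C(45,148),proj(S,f(h,-h,k))[0]-C(130,265),proj(S,f(-h,h,k))[0]-C(275,15),
       proj(D,f(-h,h,k))[0]-E(723,250),proj(D,f(-h,-h,k))[0]-E(775,168),
       proj(S,f(0,0,.007))[0]-C(200,117),proj(D,f(0,0,.007))[0]-E(684,151)]
    return np.concatenate(r)
for a in(-.6,0,.6):
    s=least_squares(cl,[.75,-.2,a,.012],x_scale=[.1,.1,.3,.01]);print("clamp",s.x.round(4),s.cost.round(2));print(s.fun.round(1))
E
```

```text
tip (array([0.6464, 0.1983, 0.0153]), array([-1.2, -0.4, -1. ,  0.2]))
key [ 6.4490e-01  1.9860e-01  3.2592e+00 -1.7000e-03] 28.40116805581132 [ 1.7  0.7 -0.8 -1.   0.9  1.6 -0.1  0.6 -1.6 -2.  -2.  -1.8  0.9  0.8
 -0.8 -0.5  0.6  1.2  0.  -2.6 -3.  -1.8 -2.2 -0.8 -1.4 -1.8 -0.4 -0.6]
rack base/near prong corners scene->side tri:
hole (array([ 0.6452, -0.1916,  0.0774]), array([-0.6, -0.4, -1.1,  0.5]))
clamp [ 0.6426 -0.1905  0.0132  0.0142] 3.47
[-1.  -0.3 -0.4  0.5 -0.1 -0.7 -0.3  0.5 -1.3  0.4 -0.1 -1.  -1.3  0.3]
clamp [ 0.6426 -0.1905  0.0132  0.0142] 3.47
[-1.  -0.3 -0.4  0.5 -0.1 -0.7 -0.3  0.5 -1.3  0.4 -0.1 -1.  -1.3  0.3]
clamp [ 0.6426 -0.1905  0.0132  0.0142] 3.47
[-1.  -0.3 -0.4  0.5 -0.1 -0.7 -0.3  0.5 -1.3  0.4 -0.1 -1.  -1.3  0.3]
```

Request:
servo_tool(commands=[[[0, -50, -5, 0, 0, 0, -0.06], [0, -100, -11, 0, 0, 0, -0.117], [0, -150, -16, 0, 0, 0, -0.117], [0, -198, -21, 0, 0, 0, -0.117], [0, -198, -21, 0, 0, 0, -0.117]]])

```text
time_s: 0.65
tcp_pos: [0.6458, 0.2037, 0.232]
ee_rot: [[0.123, -0.992, -0.001], [-0.992, -0.123, 0.0], [-0.001, 0.001, -1.0]]
wrist_force: [-0.5, 0.8, -0.8]
gripper_width: 0.998
gripper_force: 0.0
```

Run:
```python
from h import *
from station import r
d=pickle.load(open("cap0.pkl","rb"))
c=r.capture("wrist");d["w1"]=c;pickle.dump(d,open("cap0.pkl","wb"))
s=r.sense();print(s["tcp_pos"],s["ee_rot"].round(3).tolist(),s["joints"].round(1))
im=c["pixels"][:,:,::-1].copy()
cv2.imwrite("pics/w1.png",cv2.resize(im,(800,600),interpolation=cv2.INTER_CUBIC))
box=np.array([(sx*.008,sy*.03,z) for z in(.008,.056) for sx,sy in((1,1),(1,-1),(-1,-1),(-1,1))])@rz(.117).T+[.6455,.1985,.13]
print((proj(c,box)*800/512).round(0).tolist())
```

```text
[0.64555175 0.2011265  0.23215792] [[0.121, -0.993, -0.002], [-0.993, -0.121, -0.001], [0.0, 0.002, -1.0]] [ 31.   27.2   8.5  -0.  -71.4 -24. ]
[[386.0, 358.0], [385.0, 250.0], [417.0, 250.0], [415.0, 358.0], [383.0, 401.0], [382.0, 272.0], [420.0, 272.0], [418.0, 401.0]]
```

View pics/w1.png

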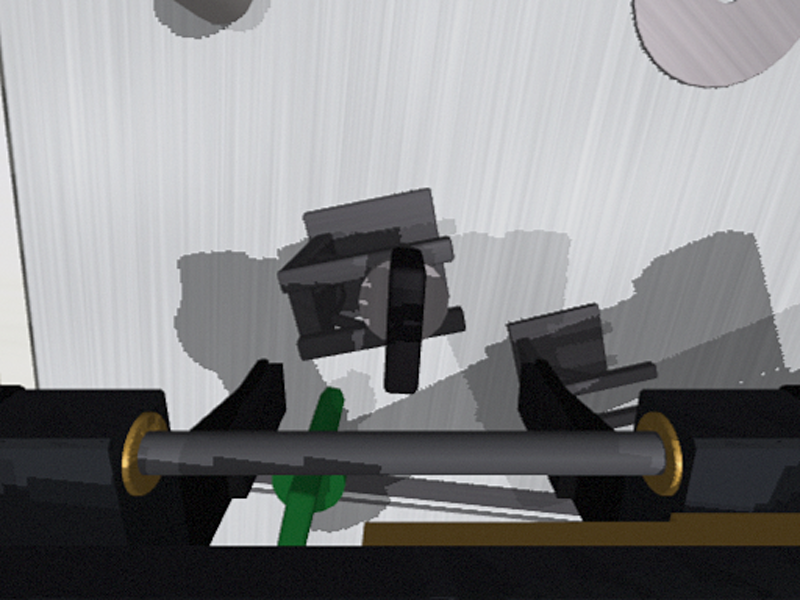

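The wrist view shows the black paddle from (401,393) to (408,249), with the green look-alike behind it. I refit using all three views.

Run:
```python
from h import *
d=pickle.load(open("cap0.pkl","rb"));S,D,W=d["scene"],d["side"],d["w1"]
hs=lambda p,s,o:(np.array(p,float)+.5)/s-.5+o
ps=[(140,92),(235,28),(266,42),(247,135),(150,196),(125,180)]
qs=[(558,115),(622,24),(662,30),(662,145),(608,235),(563,225)]
ps=np.array([hs(p,5,np.array([285,130])) for p in ps]);qs=np.array([hs((p[0]-390,p[1]),5,np.array([178,186])) for p in qs])
ws=np.array([hs(p,800/512,0) for p in[(384,392),(418,391),(425,251),(394,248)]])
box=np.array([(sx*.008,sy*.03,z) for sx in(1,-1) for sy in(1,-1) for z in(.008,.056)])
tS=hs((149,370),5,np.array([285,130]));tD=hs((238,440),5,np.array([178,186]))
def hull(P):return cv2.convexHull(P.astype(np.float32))
def rk(v,views=("S","D","W")):
    B=box@rz(v[2]).T+[v[0],v[1],.13+v[3]];out=[]
    for k,c,P in(("S",S,ps),("D",D,qs),("W",W,ws)):
        if k not in views: continue
        h=hull(proj(c,B))
        out+=[cv2.pointPolygonTest(h,(float(a),float(b)),True) for a,b in P]
        if k!="W":
            tp=np.array([v[0],v[1],.02+v[3]]);out+=list(proj(c,tp)[0]-(tS if k=="S" else tD))
    out.append(v[3]*200)
    return np.array(out)
for vs in("SDW","SD","W"):
    b=min((least_squares(rk,[.6455,.198,a,0],args=(vs,),diff_step=1e-4,x_scale=[.01,.01,.1,.01]) for a in(0,.05,.1,.15)),key=lambda s:s.cost)
    print(vs,b.x.round(4),b.cost.round(2),b.fun.round(1))
# rack yaw from base bottom edge in scene, z~0
def bp(c,p,z):
    K=np.linalg.inv(c["camera_matrix"]);q=c["R"].T@(K@[p[0],p[1],1]);o=-c["R"].T@c["t"];return o+q*(z-o[2])/q[2]
a=bp(S,hs((37,422),5,np.array([285,130])),0);b=bp(S,hs((238,526),5,np.array([285,130])),0);c=bp(S,hs((328,392),5,np.array([285,130])),0)
print(a,b,c,np.arctan2(*(b-a)[1::-1]))
# fork prongs in wrist: outer corner points at prong top
for p in[(452,240),(453,257),(463,310),(466,328),(280,272),(302,358)]: print(p,bp(W,hs(p,800/512,0),.13).round(4))
```

```text
SDW [ 0.6441  0.1982  0.0644 -0.0021] 9.41 [ 2.   0.4 -0.5 -0.3  0.6  1.8 -1.4 -1.4  0.5  0.3  0.2  1.3  1.   1.1
  0.4 -0.1  0.5  0.3 -1.3 -0.3 -0.4]
SD [ 0.6453  0.1993  0.1318 -0.0021] 4.98 [ 0.6  0.5 -0.1 -0.2  1.6  0.7 -0.7 -1.3  0.4  0.  -1.1 -0.4  1.1  1.1
 -0.4  0.1 -0.4]
W [ 0.6436  0.1979  0.0479 -0.0012] 0.24 [ 0.4  0.5 -0.   0.  -0.2]
[0.63140981 0.14987163 0.        ] [ 7.25446157e-01  1.79118965e-01 -1.11022302e-16] [0.69603352 0.2664025  0.        ] 0.3015374312842486
(452, 240) [0.6231 0.1617 0.13  ]
(453, 257) [0.6212 0.1706 0.13  ]
(463, 310) [0.6111 0.1992 0.13  ]
(466, 328) [0.6078 0.2093 0.13  ]
(280, 272) [0.7118 0.1901 0.13  ]
(302, 358) [0.697  0.2387 0.13  ]
```

Request:
servo_tool(commands=[[[0, 3, 2, 20, 0, 0, 0.06], [0, 3, 2, 60, 0, 0, 0.06], [0, 3, 2, 76, 0, 0, 0.06], [0, 3, 2, 76, 0, 0, 0.06], [0, 3, 2, 76, 0, 0, 0.06]]])

```text
time_s: 1.2
tcp_pos: [0.6449, 0.194, 0.1582]
ee_rot: [[0.056, -0.998, 0.001], [-0.998, -0.056, -0.0], [0.001, -0.001, -1.0]]
wrist_force: [-0.6, -0.6, 0.2]
gripper_width: 0.997
gripper_force: 0.0
```

Request:
servo_tool(commands=[[[1, 0, 0, 0, 0, 0, 0], [1, 0, 0, 0, 0, 0, 0], [1, 0, 0, 0, 0, 0, 0], [1, 0, 0, 0, 0, 0, 0], [1, 0, 0, 0, 0, 0, 0]]])

```text
time_s: 1.7
tcp_pos: [0.6444, 0.1949, 0.1579]
ee_rot: [[0.057, -0.998, 0.0], [-0.998, -0.057, 0.0], [-0.0, -0.0, -1.0]]
wrist_force: [0.3, -0.4, 0.5]
gripper_width: 0.63
gripper_force: 0.0
```

Request:
servo_tool(commands=[[[0.4, -3, 0, 0, 0, 0, 0], [0.4, -3, 0, 1, 0, 0, 0], [0.6, -3, 0, 1, 0, 0, 0], [1, -3, 0, 1, 0, 0, 0], [1, -3, 0, 1, 0, 0, 0]]])

```text
time_s: 2.2
tcp_pos: [0.6442, 0.1978, 0.1565]
ee_rot: [[0.057, -0.998, -0.0], [-0.998, -0.057, -0.0], [0.0, 0.0, -1.0]]
wrist_force: [-0.3, -0.6, 0.5]
gripper_width: 0.409
gripper_force: 0.0
```

Request:
servo_tool(commands=[[[1, 0, 0, 0, 0, 0, 0], [1, 0, 0, 0, 0, 0, 0], [1, 0, 0, 0, 0, 0, 0], [1, 0, 0, 0, 0, 0, 0], [1, 0, 0, 0, 0, 0, 0]]])

```text
time_s: 2.7
tcp_pos: [0.6444, 0.1979, 0.1567]
ee_rot: [[0.057, -0.998, 0.001], [-0.998, -0.057, 0.0], [-0.0, -0.001, -1.0]]
wrist_force: [0.7, -0.5, -0.8]
gripper_width: 0.18
gripper_force: 30.0
```

Request:
servo_tool(commands=[[[1, 0, 0, 0, 0, 0, 0], [1, 0, 0, 0, 0, 0, 0], [1, 0, 0, 0, 0, 0, 0], [1, 0, 0, 0, 0, 0, 0], [1, 0, 0, 0, 0, 0, 0]]])

```text
time_s: 3.2
tcp_pos: [0.6443, 0.1978, 0.1566]
ee_rot: [[0.057, -0.998, 0.0], [-0.998, -0.057, 0.0], [-0.0, -0.0, -1.0]]
wrist_force: [1.1, -0.2, -0.4]
gripper_width: 0.18
gripper_force: 30.0
```

Request:
servo_tool(commands=[[[1, 0, 0, -30, 0, 0, 0], [1, 0, 0, -75, 0, 0, 0], [1, 0, 0, -120, 0, 0, 0], [1, 0, 0, -150, 0, 0, 0], [1, 0, 0, -150, 0, 0, 0]]])

```text
time_s: 3.7
tcp_pos: [0.6455, 0.1982, 0.312]
ee_rot: [[0.057, -0.998, 0.008], [-0.998, -0.057, 0.004], [-0.003, -0.009, -1.0]]
wrist_force: [0.3, -0.0, -1.9]
gripper_width: 0.179
gripper_force: 30.0
```

Request:
servo_tool(commands=[[[1, 40, 0, 0, 0, 0, 0], [1, 85, 0, 0, 0.1, 0, 0], [1, 130, 0, 0, 0.2, 0, 0], [1, 175, 0, 0, 0.3, 0, 0], [1, 220, 0, 0, 0.4363, 0, 0]]])

```text
time_s: 4.2
tcp_pos: [0.6557, -0.0234, 0.3043]
ee_rot: [[0.057, -0.905, 0.422], [-0.998, -0.052, 0.024], [0.0, -0.423, -0.906]]
wrist_force: [0.7, -0.4, -2.7]
gripper_width: 0.178
gripper_force: 30.0
```

Run:
```python
from h import *
from station import r
s=r.sense();print(s["tcp_pos"].round(4),s["ee_rot"].round(4).tolist(),s["joints"].round(1),s["wrist_force"].round(1),s["gripper_width"])
```

```text
[ 0.6557 -0.0234  0.3043] [[0.0569, -0.9047, 0.4223], [-0.9984, -0.0516, 0.0239], [0.0002, -0.423, -0.9061]] [ 14.1  11.2 -11.    6.7 -43.3 -14.7] [ 0.7 -0.4 -2.7] 0.1777097183127723
```

```bash
cat >> h.py <<'E'
M=np.array([.6426,-.1905,.085]);YAW=.013
def axis(yaw=None):
    return rz(YAW if yaw is None else yaw)@np.array([-np.sin(np.radians(25)),0,np.cos(np.radians(25))])
def rel(s,p,z):  # shift (mm), minimal turn to bring tool z to z
    R=s["ee_rot"];zl=R.T@z;ax=np.cross([0,0,1],zl);n=np.linalg.norm(ax)
    rv=ax/n*np.arctan2(n,zl[2]) if n>1e-9 else ax
    return (R.T@(p-s["tcp_pos"])*1000).round(1),rv.round(4)
E
python3 - <<'E'
from h import *
from station import r
s=r.sense();n=axis()
print(rel(s,M+n*(.1366+.04),-n))
E
```

```text
(array([162.8, 113.1,  12.6]), array([-0.0008,  0.0184,  0.    ]))
```

Request:
servo_tool(commands=[[[1, 40, 28, 3, 0, 0.018, 0], [1, 80, 56, 6, 0, 0.018, 0], [1, 120, 84, 9, 0, 0.018, 0], [1, 163, 113, 12, 0, 0.018, 0], [1, 163, 113, 12, 0, 0.018, 0]]])

```text
time_s: 4.7
tcp_pos: [0.5628, -0.1933, 0.2424]
ee_rot: [[0.042, -0.91, 0.412], [-0.999, -0.044, 0.006], [0.012, -0.412, -0.911]]
wrist_force: [-0.3, 0.2, -2.8]
gripper_width: 0.178
gripper_force: 30.0
```

Request:
servo_tool(commands=[[[1, 0, 0, 0, 0, 0, 0], [1, 0, 0, 0, 0, 0, 0], [1, 0, 0, 0, 0, 0, 0], [1, 0, 0, 0, 0, 0, 0], [1, 0, 0, 0, 0, 0, 0]]])

```text
time_s: 5.2
tcp_pos: [0.5692, -0.1892, 0.248]
ee_rot: [[0.051, -0.905, 0.423], [-0.999, -0.053, 0.007], [0.016, -0.423, -0.906]]
wrist_force: [0.1, -0.7, -2.2]
gripper_width: 0.179
gripper_force: 30.0
```

Run:
```python
from h import *
from station import r
d=pickle.load(open("cap0.pkl","rb"))
def tile(c,x0,y0,w,h,s):
    im=cv2.resize(c["pixels"][y0:y0+h,x0:x0+w,::-1].copy(),None,fx=s,fy=s,interpolation=cv2.INTER_CUBIC);return im
s=r.sense();d["sens2"]=s
for n in("scene","side"): d[n+"2"]=r.capture(n)
pickle.dump(d,open("cap0.pkl","wb"))
print(s["tcp_pos"].round(4),s["ee_rot"].round(4).tolist(),s["joints"].round(1),s["wrist_force"].round(1))
tip=s["tcp_pos"]+s["ee_rot"][:,2]*.1366
print(proj(d["scene2"],tip),proj(d["side2"],tip))
cv2.imwrite("pics/h2.png",np.hstack([tile(d["scene2"],100,210,80,110,5),tile(d["side2"],245,90,80,110,5)]))
```

```text
[ 0.5692 -0.1892  0.248 ] [[0.0509, -0.9048, 0.4228], [-0.9986, -0.0529, 0.0069], [0.0162, -0.4226, -0.9062]] [ -4.    8.8 -18.6  -3.4 -37.6   9.4] [ 0.1 -0.7 -2.2]
[[138.95946223 256.14655102]] [[298.45462782 137.80298319]]
```

View pics/h2.png

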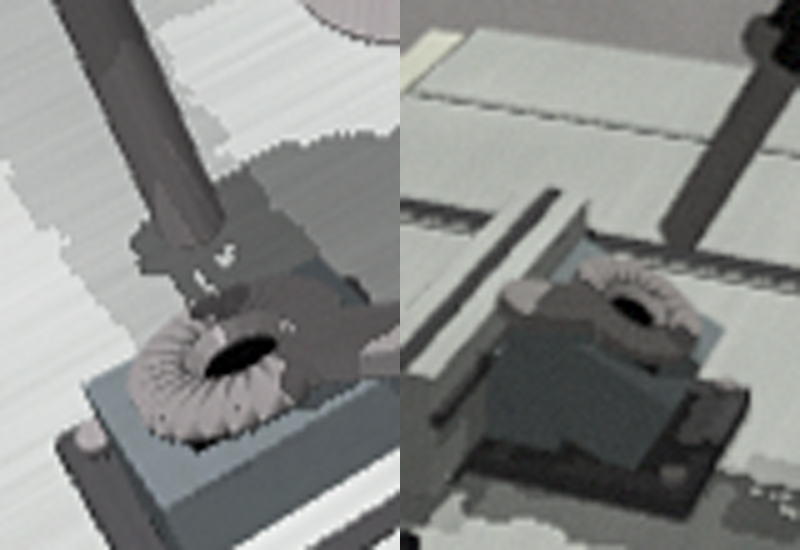

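The tip end sits at scene (137.6,255.6) and side (300.6,137.6), and the hole at scene (147.6,280.4) and side (290.7,151.6). I triangulate both with the same cameras and compare.

Run:
```python
from h import *
d=pickle.load(open("cap0.pkl","rb"));S,D=d["scene2"],d["side2"];s=d["sens2"]
def tri(p,q):
    f=lambda X:np.r_[proj(S,X)[0]-p,proj(D,X)[0]-q]
    o=least_squares(f,[.6,0,.05]);return o.x,o.fun.round(1)
a,e1=tri([137.7,255.6],[300.6,137.6]);b,e2=tri([147.6,280.4],[290.7,151.6])
R=s["ee_rot"];n=axis()
print("tip",a.round(4),e1,"hole",b.round(4),e2,"tip by kin",(s["tcp_pos"]+R[:,2]*.1366).round(4))
print("tip in tool",(R.T@(a-s["tcp_pos"])*1e3).round(1),"hole in tool",(R.T@(b-s["tcp_pos"])*1e3).round(1),"M-.007n in tool",(R.T@(M-.007*n-s["tcp_pos"])*1e3).round(1))
# key axis direction: two points per view along shank centre line
```

```text
tip [ 0.6235 -0.1895  0.1238] [-0.4 -0.3 -0.7  0.4] hole [ 0.646  -0.1913  0.0803] [-0.1 -0.1 -0.2  0.1] tip by kin [ 0.6269 -0.1882  0.1242]
tip in tool [  1.1   3.3 135.5] hole in tool [  3.3   1.4 184.5] M-.007n in tool [  2.4   2.5 185.7]
```

Request:
servo_tool(commands=[[[1, 2, -0.5, 15, 0, 0, 0], [1, 2, -0.5, 30, 0, 0, 0], [1, 2, -0.5, 40, 0, 0, 0], [1, 2, -0.5, 46, 0, 0, 0], [1, 2, -0.5, 46, 0, 0, 0]]])

```text
time_s: 5.8
tcp_pos: [0.5887, -0.1918, 0.2049]
ee_rot: [[0.049, -0.906, 0.421], [-0.999, -0.052, 0.006], [0.016, -0.42, -0.907]]
wrist_force: [0.0, -0.3, -2.6]
gripper_width: 0.185
gripper_force: 30.0
```

```bash
cat >> h.py <<'E'
def stat():
    from station import r
    s=r.sense();R=s["ee_rot"];n=axis();v=s["tcp_pos"]-M
    print("t",s["time_s"],"h(tip over mouth)mm",round((v@n-.1366)*1e3,1),"F tool",(R.T@s["wrist_force"]).round(1),"M tool",(R.T@s["moment"]).round(2),"lat mm tool",(R.T@(v-n*(v@n))*1e3).round(1),"tilt",(R.T@-n)[:2].round(3),"j",s["joints"].round(0))
    return s
E
python3 -c "from h import *;stat()"
```

```text
t 5.8 h(tip over mouth)mm -5.1 F tool [0.3 1.1 2.4] M tool [-1.28 -0.04 -0.02] lat mm tool [ 0.6 -1.8 -0. ] tilt [ 0.001 -0.002] j [ -4.  13. -20.  -4. -32.  10.]
```

Request:
servo_tool(commands=[[[1, 0, 0, 2, 0, 0, 0], [1, 0, 0, 4, 0, 0, 0], [1, 0, 0, 6, 0, 0, 0], [1, 0, 0, 6, 0, 0, 0], [1, 0, 0, 6, 0, 0, 0]]])

```text
time_s: 6.3
tcp_pos: [0.5913, -0.1918, 0.2012]
ee_rot: [[0.049, -0.905, 0.423], [-0.999, -0.052, 0.006], [0.016, -0.423, -0.906]]
wrist_force: [0.0, -0.3, -1.8]
gripper_width: 0.182
gripper_force: 30.0
```

```bash
python3 -c "from h import *;stat()"
```

```text
t 6.3 h(tip over mouth)mm -9.6 F tool [0.3 0.8 1.7] M tool [-1.21 -0.04 -0.04] lat mm tool [ 0.7 -2.6  0. ] tilt [0.001 0.001] j [ -4.  14. -20.  -4. -32.  10.]
```

Request:
servo_tool(commands=[[[1, 0, 0, 2, 0, 0, 0], [1, 0, 0, 3, 0, 0, 0], [1, 0, 0, 5, 0, 0, 0], [1, 0, 0, 6, 0, 0, 0], [1, 0, 0, 6, 0, 0, 0]]])

```text
time_s: 6.8
tcp_pos: [0.5938, -0.1917, 0.1953]
ee_rot: [[0.049, -0.905, 0.422], [-0.999, -0.052, 0.006], [0.016, -0.422, -0.906]]
wrist_force: [-0.9, -0.2, -1.8]
gripper_width: 0.184
gripper_force: 30.0
```

```bash
python3 -c "from h import *;stat()"
```

```text
t 6.8 h(tip over mouth)mm -16.0 F tool [0.2 1.6 1.3] M tool [-1.33 -0.09  0.03] lat mm tool [ 0.7 -2.4 -0. ] tilt [ 0.001 -0.   ] j [ -4.  14. -20.  -4. -31.  10.]
```

Request:
servo_tool(commands=[[[1, 0, 0, 1, 0, 0, 0], [1, 0, 0, 2, 0, 0, 0], [1, 0, 0, 3, 0, 0, 0], [1, 0, 0, 4, 0, 0, 0], [1, 0, 0, 4, 0, 0, 0]]])

```text
time_s: 7.3
tcp_pos: [0.5949, -0.1919, 0.192]
ee_rot: [[0.049, -0.905, 0.422], [-0.999, -0.052, 0.006], [0.016, -0.421, -0.907]]
wrist_force: [-4.7, -1.2, 1.5]
gripper_width: 0.178
gripper_force: 30.0
```

```bash
python3 -c "from h import *;stat()"
```

```text
t 7.3 h(tip over mouth)mm -19.5 F tool [ 1.   3.6 -3.4] M tool [-2.35  0.03 -0.04] lat mm tool [ 0.8 -1.9 -0. ] tilt [ 0.001 -0.001] j [ -4.  14. -20.  -4. -31.  10.]
```

Request:
servo_tool(commands=[[[1, 0, 0.7, 1, 0, 0, 0.05], [1, 0, 0.7, 1.5, 0, 0, 0.1], [1, 0, 0.7, 1.5, 0, 0, 0.15], [1, 0, 0.7, 1.5, 0, 0, 0.2], [1, 0, 0.7, 1.5, 0, 0, 0.25]]])

```text
time_s: 7.8
tcp_pos: [0.5954, -0.192, 0.1916]
ee_rot: [[-0.177, -0.888, 0.423], [-0.98, 0.198, 0.006], [-0.089, -0.414, -0.906]]
wrist_force: [-7.1, 0.2, 6.2]
gripper_width: 0.184
gripper_force: 30.0
```

```bash
python3 -c "from h import *;stat()"
```

```text
t 7.8 h(tip over mouth)mm -20.1 F tool [ 0.6  3.8 -8.6] M tool [-2.26  0.32 -0.07] lat mm tool [ 0.4 -2.4  0. ] tilt [0.    0.001] j [ -4.  15. -20.  -4. -31.  -4.]
```

Request:
servo_tool(commands=[[[1, 0, 1, 0, 0, 0, 0.05], [1, 0, 1, 0, 0, 0, 0.1], [1, 0, 1, 0, 0, 0, 0.15], [1, 0, 1, 0, 0, 0, 0.2], [1, 0, 1, 0, 0, 0, 0.25]]])

```text
time_s: 8.3
tcp_pos: [0.5955, -0.1919, 0.1912]
ee_rot: [[-0.391, -0.816, 0.425], [-0.901, 0.434, 0.005], [-0.189, -0.381, -0.905]]
wrist_force: [-3.2, -0.8, 2.3]
gripper_width: 0.182
gripper_force: 30.0
```

```bash
python3 -c "from h import *;stat()"
```

```text
t 8.3 h(tip over mouth)mm -20.4 F tool [ 1.5  1.4 -3.4] M tool [-1.29  0.98 -0.19] lat mm tool [-0.2 -2.4  0. ] tilt [0.001 0.003] j [ -4.  15. -20.  -4. -30. -19.]
```

Request:
servo_tool(commands=[[[1, 0, 0, 1, 0, 0, 0.0], [1, 0, 0, 2, 0, 0, 0.0], [1, 0, 0, 2, 0, 0, 0.05], [1, 0, 0, 2, 0, 0, 0.1], [1, 0, 0, 2, 0, 0, 0.15]]])

```text
time_s: 8.8
tcp_pos: [0.5962, -0.1921, 0.1907]
ee_rot: [[-0.508, -0.749, 0.426], [-0.826, 0.563, 0.005], [-0.244, -0.35, -0.905]]
wrist_force: [-6.8, -0.8, 8.8]
gripper_width: 0.185
gripper_force: 30.0
```

```bash
python3 -c "from h import *;stat()"
```

```text
t 8.8 h(tip over mouth)mm -21.2 F tool [  1.9   1.6 -10.9] M tool [-1.54  1.28 -0.13] lat mm tool [-0.7 -2.7  0. ] tilt [0.002 0.004] j [ -4.  15. -20.  -4. -30. -27.]
```

Request:
servo_tool(commands=[[[1, 0, 0, 0, 0, 0, 0.05], [1, 0, 0, 0, 0, 0, 0.1], [1, 0, 0, 0, 0, 0, 0.15], [1, 0, 0, 0, 0, 0, 0.2], [1, 0, 0, 0, 0, 0, 0.25]]])

```text
time_s: 9.3
tcp_pos: [0.5968, -0.1922, 0.1895]
ee_rot: [[-0.678, -0.599, 0.427], [-0.66, 0.751, 0.005], [-0.323, -0.278, -0.904]]
wrist_force: [-1.0, -3.5, -0.6]
gripper_width: 0.182
gripper_force: 30.0
```

Run:
```python
from h import *
stat()
from station import r
d=pickle.load(open("cap0.pkl","rb"))
for n in("scene","side"): d[n+"3"]=r.capture(n)
pickle.dump(d,open("cap0.pkl","wb"))
t=lambda c,x0,y0,w,h,s:cv2.resize(c["pixels"][y0:y0+h,x0:x0+w,::-1].copy(),None,fx=s,fy=s,interpolation=cv2.INTER_CUBIC)
cv2.imwrite("pics/h3.png",np.hstack([t(d["scene3"],100,215,90,110,4.4),t(d["side3"],245,90,90,110,4.4)]))
```

```text
t 9.3 h(tip over mouth)mm -22.5 F tool [ 3.2 -1.8  0.1] M tool [0.08 1.53 0.03] lat mm tool [-1.3 -2.6  0. ] tilt [0.003 0.003] j [ -4.  15. -20.  -4. -30. -41.]
```

View pics/h3.png

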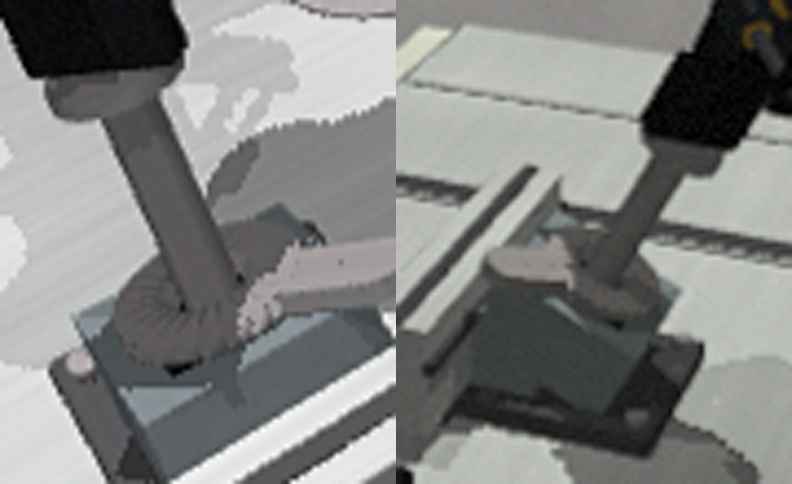

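The key stands in the mouth at scene tile (195,300), and the collar nose is unmoved. The push force just fell off while the depth grew, so the key is probably aligned with the socket. I push in.

Request:
servo_tool(commands=[[[1, 0, 0, 1, 0, 0, 0], [1, 0, 0, 2, 0, 0, 0], [1, 0, 0, 3, 0, 0, 0], [1, 0, 0, 4, 0, 0, 0], [1, 0, 0, 4, 0, 0, 0]]])

```text
time_s: 9.9
tcp_pos: [0.5985, -0.1919, 0.1855]
ee_rot: [[-0.677, -0.6, 0.426], [-0.662, 0.75, 0.005], [-0.322, -0.278, -0.905]]
wrist_force: [0.2, -4.7, 3.1]
gripper_width: 0.179
gripper_force: 30.1
```

```bash
python3 -c "from h import *;stat()"
```

```text
t 9.9 h(tip over mouth)mm -26.9 F tool [ 2.  -4.4 -2.8] M tool [1.6  1.37 0.03] lat mm tool [-1.3 -2.2  0. ] tilt [0.003 0.003] j [ -4.  15. -20.  -4. -30. -41.]
```

Request:
servo_tool(commands=[[[1, 0.3, -0.7, 1, 0, 0, 0], [1, 0.3, -1.2, 3, 0, 0, 0], [1, 0.3, -1.2, 4, 0, 0, 0], [1, 0.3, -1.2, 6, 0, 0, 0], [1, 0.3, -1.2, 6, 0, 0, 0]]])

```text
time_s: 10.4
tcp_pos: [0.6011, -0.1924, 0.1799]
ee_rot: [[-0.677, -0.601, 0.425], [-0.661, 0.75, 0.006], [-0.322, -0.277, -0.905]]
wrist_force: [-0.1, -2.8, 3.6]
gripper_width: 0.182
gripper_force: 30.0
```

```bash
python3 -c "from h import *;stat()"
```

```text
t 10.4 h(tip over mouth)mm -33.1 F tool [ 0.8 -3.  -3.3] M tool [1.06 0.81 0.1 ] lat mm tool [-1.  -2.7  0. ] tilt [0.002 0.001] j [ -4.  16. -20.  -4. -29. -41.]
```

Still descending, so I continue to the floor.

Request:
servo_tool(commands=[[[1, 0, -0.5, 2, 0, 0, 0], [1, 0, -0.5, 4, 0, 0, 0], [1, 0, -0.5, 6, 0, 0, 0], [1, 0, -0.5, 7, 0, 0, 0], [1, 0, -0.5, 7, 0, 0, 0]]])

```text
time_s: 10.9
tcp_pos: [0.6028, -0.1927, 0.1783]
ee_rot: [[-0.676, -0.601, 0.425], [-0.662, 0.749, 0.006], [-0.322, -0.278, -0.905]]
wrist_force: [-18.2, 1.5, 29.7]
gripper_width: 0.182
gripper_force: 30.0
```

```bash
python3 -c "from h import *;stat()"
```

```text
t 10.9 h(tip over mouth)mm -35.2 F tool [  1.7   3.8 -34.6] M tool [-2.14  1.27  0.12] lat mm tool [-1.4 -3.5  0. ] tilt [0.002 0.001] j [ -4.  16. -20.  -4. -29. -41.]
```

Request:
servo_tool(commands=[[[1, 0, 0.5, -3, 0, 0, 0], [1, 0, 0.7, -3, 0, 0, 0.04], [1, 0, 0.7, -2, 0, 0, -0.04], [1, 0, 0.7, -1, 0, 0, 0.04], [1, 0, 0.7, -1, 0, 0, 0]]])

```text
time_s: 11.4
tcp_pos: [0.6027, -0.1925, 0.1784]
ee_rot: [[-0.676, -0.601, 0.426], [-0.662, 0.749, 0.006], [-0.323, -0.278, -0.905]]
wrist_force: [-13.8, 0.7, 25.3]
gripper_width: 0.178
gripper_force: 30.0
```

```bash
python3 -c "from h import *;stat()"
```

```text
t 11.4 h(tip over mouth)mm -35.1 F tool [  0.7   1.8 -28.8] M tool [-1.16  1.25  0.12] lat mm tool [-1.5 -3.2  0. ] tilt [0.003 0.002] j [ -4.  16. -20.  -4. -29. -41.]
```

Run:
```python
from h import *
from station import r
d=pickle.load(open("cap0.pkl","rb"))
for n in("scene","side"): d[n+"4"]=r.capture(n)
s=d["sens4"]=r.sense()
pickle.dump(d,open("cap0.pkl","wb"))
t=lambda c,x0,y0,w,h,s:cv2.resize(c["pixels"][y0:y0+h,x0:x0+w,::-1].copy(),None,fx=s,fy=s,interpolation=cv2.INTER_CUBIC)
o=s["tcp_pos"]+s["ee_rot"][:,2]*.0266
print(proj(d["scene4"],o),proj(d["side4"],o))
cv2.imwrite("pics/h4.png",np.hstack([t(d["scene4"],105,220,66,95,6),t(d["side4"],265,100,66,95,6)]))
```

```text
[[129.18202111 240.68159978]] [[304.90616668 126.67423268]]
```

View pics/h4.png

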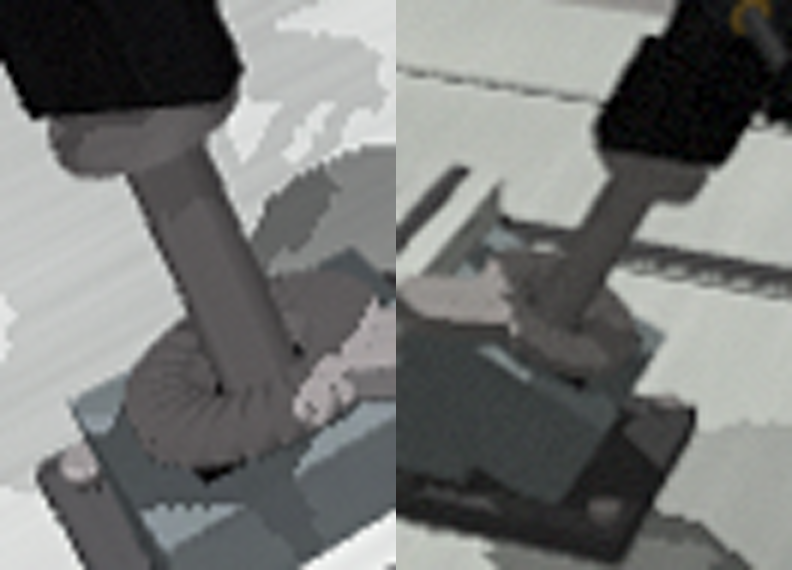

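The flange lines up with where the kinematics put it, at scene tile (147,124), so the key has not slipped. Lateral load is near zero and the contact is stiff at about -35 mm, so this is the floor. I ease the push and turn clockwise.

Request:
servo_tool(commands=[[[1, 0, 0, -2, 0, 0, 0.1], [1, 0, 0, -2, 0, 0, 0.2], [1, 0, 0, -2, 0, 0, 0.3], [1, 0, 0, -2, 0, 0, 0.4], [1, 0, 0, -2, 0, 0, 0.5]]])

```text
time_s: 12.0
tcp_pos: [0.6026, -0.193, 0.1785]
ee_rot: [[-0.882, -0.201, 0.426], [-0.22, 0.975, 0.005], [-0.417, -0.09, -0.905]]
wrist_force: [-5.6, -4.0, 14.6]
gripper_width: 0.181
gripper_force: 30.2
```

```bash
python3 -c "from h import *;print(stat()['gripper_width'])"
```

```text
t 12.0 h(tip over mouth)mm -34.9 F tool [ -0.3  -4.1 -15.6] M tool [ 1.58  1.   -0.49] lat mm tool [-2.8 -2.6  0. ] tilt [0.004 0.002] j [ -4.  16. -20.  -4. -29. -70.]
0.18148510363093473
```

Request:
servo_tool(commands=[[[1, 0, -0.5, -0.7, 0, 0, 0.1], [1, 0, -0.5, -0.7, 0, 0, 0.2], [1, 0, -0.5, -0.7, 0, 0, 0.3], [1, 0, -0.5, -0.7, 0, 0, 0.4], [1, 0, -0.5, -0.7, 0, 0, 0.5]]])

```text
time_s: 12.5
tcp_pos: [0.6023, -0.1937, 0.1784]
ee_rot: [[-0.871, 0.247, 0.425], [0.274, 0.962, 0.004], [-0.408, 0.121, -0.905]]
wrist_force: [-4.5, -5.7, 10.6]
gripper_width: 0.18
gripper_force: 30.2
```

```bash
python3 -c "from h import *;print(stat()['gripper_width'])"
```

```text
t 12.5 h(tip over mouth)mm -34.9 F tool [ -2.   -5.3 -11.6] M tool [ 2.52 -0.24 -0.52] lat mm tool [-3.6 -1.7  0. ] tilt [0.003 0.   ] j [ -4.  16. -20.  -4. -29. -98.]
0.1799979380888099
```

Request:
servo_tool(commands=[[[1, 0, -0.7, 0, 0, 0, 0.08], [1, 0, -0.7, 0, 0, 0, 0.16], [1, 0, -0.7, 0, 0, 0, 0.24], [1, 0, -0.7, 0, 0, 0, 0.32], [1, 0, -0.7, 0, 0, 0, 0.4]]])

```text
time_s: 13.0
tcp_pos: [0.6023, -0.1939, 0.1784]
ee_rot: [[-0.708, 0.564, 0.425], [0.625, 0.781, 0.005], [-0.33, 0.269, -0.905]]
wrist_force: [-4.4, -2.4, 10.6]
gripper_width: 0.208
gripper_force: 34.0
```

```bash
python3 -c "from h import *;print(stat()['gripper_width'])"
```

```text
t 13.0 h(tip over mouth)mm -34.9 F tool [ -1.8  -1.5 -11.5] M tool [ 1.43 -0.72 -1.03] lat mm tool [-4.1 -0.4  0. ] tilt [ 0.003 -0.001] j [  -4.   16.  -20.   -4.  -29. -121.]
0.20800729225762893
```

The torque jumped to 1 N m, so this is probably the stop. I relax the twist and check the collar.

Request:
servo_tool(commands=[[[1, 0, 0, 0, 0, 0, 0], [1, 0, 0, 0, 0, 0, 0], [1, 0, 0, 0, 0, 0, 0], [1, 0, 0, 0, 0, 0, -0.05], [1, 0, 0, 0, 0, 0, -0.1]]])

```text
time_s: 13.5
tcp_pos: [0.602, -0.1938, 0.1781]
ee_rot: [[-0.762, 0.489, 0.425], [0.542, 0.84, 0.005], [-0.354, 0.234, -0.905]]
wrist_force: [-4.4, -3.9, 11.1]
gripper_width: 0.19
gripper_force: 29.4
```

Run:
```python
from h import *
from station import r
print(stat()["gripper_width"])
d=pickle.load(open("cap0.pkl","rb"))
d["side5"]=r.capture("side");d["scene5"]=r.capture("scene")
# predicted nose end positions at collar 0..0.9
n=axis();t=np.radians(25);u=rz(YAW)@np.array([np.cos(t),0,np.sin(t)]);w=np.cross(n,u);Mm=M+[.001,0,0]
for a in(2.0,1.57,.9,.7,.45,0,-.45,-.9): print(a,proj(d["scene"],Mm+.075*(u*np.cos(a)+w*np.sin(a))).round(0),proj(d["side"],Mm+.075*(u*np.cos(a)+w*np.sin(a))).round(0))
t=lambda c,x0,y0,w,h,s:cv2.resize(c["pixels"][y0:y0+h,x0:x0+w,::-1].copy(),None,fx=s,fy=s,interpolation=cv2.INTER_CUBIC)
cv2.imwrite("pics/h5.png",np.hstack([t(d["scene5"],95,230,105,110,4),t(d["side5"],240,110,90,110,4)]))
```

```text
t 13.5 h(tip over mouth)mm -35.0 F tool [ -2.7  -2.8 -11.9] M tool [ 1.54 -0.23 -0.39] lat mm tool [-3.6 -0.9  0. ] tilt [ 0.002 -0.001] j [  -4.   16.  -20.   -4.  -29. -115.]
0.18989375123030863
2.0 [[175. 250.]] [[294. 170.]]
1.57 [[186. 255.]] [[282. 164.]]
0.9 [[190. 269.]] [[268. 151.]]
0.7 [[187. 275.]] [[266. 146.]]
0.45 [[181. 283.]] [[264. 142.]]
0 [[165. 297.]] [[266. 135.]]
-0.45 [[143. 307.]] [[273. 131.]]
-0.9 [[122. 311.]] [[283. 131.]]
```

View pics/h5.png

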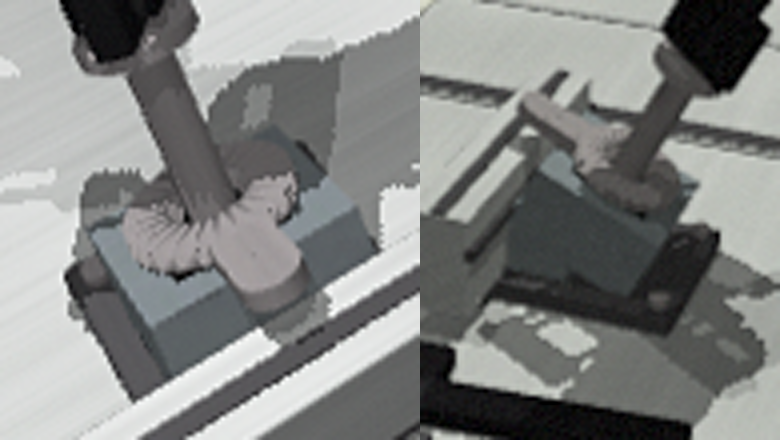

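The nose end moved from about scene (190,274) to (164,297), which is roughly 0.85 rad. I press once more to confirm the stop.

Request:
servo_tool(commands=[[[1, 0, -0.5, 0, 0, 0, 0.06], [1, 0, -0.5, 0, 0, 0, 0.12], [1, 0, -0.5, 0, 0, 0, 0.15], [1, 0, -0.5, 0, 0, 0, 0.15], [1, 0, -0.5, 0, 0, 0, 0.15]]])

```text
time_s: 14.1
tcp_pos: [0.6022, -0.1941, 0.1783]
ee_rot: [[-0.68, 0.597, 0.426], [0.661, 0.75, 0.005], [-0.316, 0.285, -0.905]]
wrist_force: [-3.9, -2.3, 10.1]
gripper_width: 0.208
gripper_force: 31.8
```

```bash
python3 -c "from h import *;print(stat()['gripper_width'])"
```

```text
t 14.1 h(tip over mouth)mm -35.0 F tool [ -2.1  -1.2 -10.8] M tool [ 1.17 -0.59 -0.8 ] lat mm tool [-4.1 -0.4  0. ] tilt [ 0.003 -0.002] j [  -4.   16.  -20.   -4.  -29. -124.]
0.2081134525066901
```

Run:
```python
from h import *
d=pickle.load(open("cap0.pkl","rb"));S,D=d["scene"],d["side"]
n=axis();t=np.radians(25);u=rz(YAW)@np.array([np.cos(t),0,np.sin(t)]);w=np.cross(n,u);C=np.array([.643,-.1913,.0866])
for p,q in(([190.6,274.6],[265.6,149.6]),([165,298],[267.5,134.5])):
    o=least_squares(lambda X:np.r_[proj(S,X)[0]-p,proj(D,X)[0]-q],[.6,0,.05]);v=o.x-C
    print(o.fun.round(1),np.arctan2(v@w,v@u).round(3),np.hypot(v@w,v@u).round(4),(v@n).round(4))
# initial/now seen in difference: nose outlines by mask change
```

```text
[-0.2 -0.1 -0.3  0.1] 0.803 0.0771 -0.0059
[-0.6 -0.4 -1.1  0.5] 0.002 0.0742 -0.0029
```

The triangulated turn is about 0.80 ± 0.07 rad. The held torque of 0.8–1.0 N m is twice the turning torque with no motion, so the collar is at its stop. I relax and pull out.

Request:
servo_tool(commands=[[[1, 0, 0, -1, 0, 0, -0.08], [1, 0, 0, -2, 0, 0, -0.15], [1, 0, 0.3, -6, 0, 0, -0.15], [1, 0, 0.3, -12, 0, 0, -0.15], [1, 0, 0.3, -18, 0, 0, -0.15]]])

```text
time_s: 14.6
tcp_pos: [0.5914, -0.191, 0.1823]
ee_rot: [[-0.766, 0.496, 0.41], [0.548, 0.837, 0.011], [-0.337, 0.233, -0.912]]
wrist_force: [21.4, -1.5, -33.5]
gripper_width: 0.186
gripper_force: 29.9
```

```bash
python3 -c "from h import *;print(stat()['gripper_width'])"
```

```text
t 14.6 h(tip over mouth)mm -26.8 F tool [-5.9  1.6 39.3] M tool [-0.13 -1.14 -0.42] lat mm tool [ 4.5 -2.8  0.1] tilt [-0.015  0.003] j [  -4.   15.  -20.   -5.  -31. -115.]
0.18557576336250087
```

Request:
servo_tool(commands=[[[1, 0, 0, 4, 0, 0, 0], [1, 0, 0, 6, 0, 0, -0.06], [1, 0, 0, 6, 0, 0, -0.1], [1, 0, 0, 6, 0, 0, -0.1], [1, 0, 0, 6, 0, 0, -0.1]]])

```text
time_s: 15.1
tcp_pos: [0.5936, -0.1924, 0.1834]
ee_rot: [[-0.809, 0.417, 0.415], [0.462, 0.887, 0.009], [-0.364, 0.199, -0.91]]
wrist_force: [0.5, 3.2, -7.2]
gripper_width: 0.183
gripper_force: 30.0
```

```bash
python3 -c "from h import *;print(stat()['gripper_width'])"
```

```text
t 15.1 h(tip over mouth)mm -26.7 F tool [3.7 1.6 6.7] M tool [ 0.14  1.89 -0.12] lat mm tool [ 1.9 -2.5  0. ] tilt [-0.009  0.001] j [  -4.   15.  -20.   -5.  -30. -110.]
0.18306818773448771
```

Request:
servo_tool(commands=[[[1, -1, 0, -3, 0, 0, 0], [1, -2, 0, -6, 0, 0, 0], [1, -2, 0, -9, 0, 0, 0], [1, -2, 0, -12, 0, 0, 0], [1, -2, 0, -12, 0, 0, 0]]])

```text
time_s: 15.6
tcp_pos: [0.5902, -0.1924, 0.1891]
ee_rot: [[-0.81, 0.419, 0.41], [0.463, 0.886, 0.011], [-0.359, 0.199, -0.912]]
wrist_force: [17.3, 1.4, -32.5]
gripper_width: 0.181
gripper_force: 30.0
```

```bash
python3 -c "from h import *;print(stat()['gripper_width'])"
```

```text
t 15.6 h(tip over mouth)mm -20.1 F tool [-1.7  2.  36.8] M tool [-0.19  0.34 -0.11] lat mm tool [ 2.5 -2.7  0. ] tilt [-0.014  0.001] j [  -4.   15.  -20.   -5.  -32. -110.]
0.18147854690604526
```

Run:
```python
from h import *
from station import r
d=pickle.load(open("cap0.pkl","rb"));s=r.sense()
R,p=s["ee_rot"],s["tcp_pos"]
p5=np.array([.602,-.1938,.1781]);z5=np.array([.425,.005,-.905])
for n in("scene","side"):
    c=d[n+"6"]=r.capture(n);o=d[n+"5"]
    a=proj(o,p5+z5*.0266)[0];b=proj(c,p+R[:,2]*.0266)[0]
    g0=cv2.cvtColor(o["pixels"],cv2.COLOR_RGB2GRAY);g1=cv2.cvtColor(c["pixels"],cv2.COLOR_RGB2GRAY)
    x,y=a.round().astype(int);w=9
    y+=3
    T=g0[y-w:y+w+1,x-w-3:x+w+4];W=g1[y-w-14:y+w+15,x-w-17:x+w+18]
    m=cv2.matchTemplate(W,T,cv2.TM_CCOEFF_NORMED);_,v,_,l=cv2.minMaxLoc(m)
    print(n,"expected shift if gripped",(b-a).round(1),"matched",np.array(l)-14,round(v,2),"stay score",m[14,14].round(2),"exp score",m[tuple((14+(b-a)[::-1]).round().astype(int))].round(2))
pickle.dump(d,open("cap0.pkl","wb"))
```

```text
Traceback (most recent call last):
KeyError: 'scene5'
```

Run:
```python
from h import *
from station import r
d=pickle.load(open("cap0.pkl","rb"));s=r.sense()
h5=cv2.imread("pics/h5.png",0);old={"scene":(cv2.resize(h5[:,:420],(105,110),interpolation=cv2.INTER_AREA),(95,230)),"side":(cv2.resize(h5[:,420:],(90,110),interpolation=cv2.INTER_AREA),(240,110))}
R,p=s["ee_rot"],s["tcp_pos"]
p5=np.array([.602,-.1938,.1781]);z5=np.array([.425,.005,-.905])
for n in("scene","side"):
    c=d[n+"6"]=r.capture(n);g,off=old[n]
    a=proj(c,p5+z5*.0266)[0];b=proj(c,p+R[:,2]*.0266)[0]
    g0=np.zeros((384,512),np.uint8);g0[off[1]:off[1]+110,off[0]:off[0]+g.shape[1]]=g
    g1=cv2.cvtColor(c["pixels"],cv2.COLOR_RGB2GRAY)
    x,y=a.round().astype(int);w=8;y+=4
    T=g0[y-w:y+w+1,x-w-2:x+w+3];W=g1[y-w-14:y+w+15,x-w-16:x+w+17]
    m=cv2.matchTemplate(W,T,cv2.TM_CCOEFF_NORMED);_,v,_,l=cv2.minMaxLoc(m)
    print(n,"exp shift",(b-a).round(1),"matched",np.array(l)-14,round(v,2),"stay",m[14,14].round(2),"exp",m[tuple((14+(b-a)[::-1]).round().astype(int))].round(2))
pickle.dump(d,open("cap0.pkl","wb"))
```

```text
scene exp shift [-3.9 -9.7] matched [-1 -1] 0.96 stay 0.92 exp 0.21
side exp shift [ 5.1 -3.1] matched [1 0] 0.99 stay 0.94 exp 0.66
```

The flange did not move (match score 0.96 at nearly zero shift), so the jaws slid up the paddle about 14 mm and the key is still in the socket. I relax and open slightly, then regrip lower.

Request:
servo_tool(commands=[[[1, 0, 0, 4, 0, 0, 0], [1, 0, 0, 8, 0, 0, 0], [0.75, 0, 0, 8, 0, 0, 0], [0.7, 0, 0, 8, 0, 0, 0], [0.7, 0, 0, 8, 0, 0, 0]]])

```text
time_s: 16.25
tcp_pos: [0.5973, -0.1951, 0.1931]
ee_rot: [[-0.805, 0.414, 0.426], [0.46, 0.888, 0.005], [-0.376, 0.2, -0.905]]
wrist_force: [0.4, -0.1, 0.8]
gripper_width: 0.285
gripper_force: 0.0
```

Run:
```python
from h import *
s=stat();print(s["gripper_width"],rel(s,np.array([.602,-.1938,.1781]),np.array([.4250,.005,-.905])/np.linalg.norm([.425,.005,.905])))
```

```text
t 16.25 h(tip over mouth)mm -19.5 F tool [-0.7  0.2 -0.5] M tool [ 0.43  0.67 -0.  ] lat mm tool [-5.9 -1.4  0. ] tilt [ 0.004 -0.002] j [  -4.   15.  -19.   -4.  -31. -110.]
0.2854618759048515 (array([ 2.4,  0.1, 15.6]), array([ 0.0009,  0.0009, -0.    ]))
```

Request:
servo_tool(commands=[[[0.7, 2.4, 0, 6, 0, 0, 0], [0.7, 2.4, 0, 12, 0, 0, 0], [0.7, 2.4, 0, 15.5, 0, 0, 0], [0.7, 2.4, 0, 15.5, 0, 0, 0], [1, 2.4, 0, 15.5, 0, 0, 0]]])

```text
time_s: 16.75
tcp_pos: [0.601, -0.1936, 0.1762]
ee_rot: [[-0.806, 0.414, 0.423], [0.46, 0.888, 0.006], [-0.373, 0.199, -0.906]]
wrist_force: [1.1, 0.3, -0.4]
gripper_width: 0.263
gripper_force: 0.0
```

Request:
servo_tool(commands=[[[1, 0, 0, 0, 0, 0, 0], [1, 0, 0, 0, 0, 0, 0], [1, 0, 0, 0, 0, 0, 0], [1, 0, 0, 0, 0, 0, 0], [1, 0, 0, 0, 0, 0, 0]]])

```text
time_s: 17.25
tcp_pos: [0.6009, -0.1937, 0.1765]
ee_rot: [[-0.806, 0.414, 0.423], [0.46, 0.888, 0.006], [-0.373, 0.199, -0.906]]
wrist_force: [0.1, -1.4, -0.4]
gripper_width: 0.185
gripper_force: 30.0
```

```bash
python3 -c "from h import *;print(stat()['gripper_width'])"
```

```text
t 17.25 h(tip over mouth)mm -36.0 F tool [-0.6 -1.3  0.4] M tool [ 1.19  0.43 -0.09] lat mm tool [-2. -2. -0.] tilt [ 0.    -0.001] j [  -4.   16.  -20.   -4.  -29. -110.]
0.18538957180659937
```

Request:
servo_tool(commands=[[[1, 0, -0.2, -1, 0, 0, 0.04], [1, 0, -0.2, -2, 0, 0, -0.04], [1, 0, -0.2, -3, 0, 0, 0.04], [1, 0, -0.2, -4, 0, 0, -0.04], [1, 0, -0.2, -4, 0, 0, 0]]])

```text
time_s: 17.75
tcp_pos: [0.5995, -0.1933, 0.1764]
ee_rot: [[-0.807, 0.415, 0.421], [0.46, 0.888, 0.007], [-0.371, 0.199, -0.907]]
wrist_force: [11.7, -2.9, -17.7]
gripper_width: 0.187
gripper_force: 30.0
```

```bash
python3 -c "from h import *;print(stat()['gripper_width'])"
```

```text
t 17.75 h(tip over mouth)mm -35.6 F tool [-4.2 -1.3 21. ] M tool [ 0.83 -0.96 -0.1 ] lat mm tool [-0.6 -2.2 -0. ] tilt [-0.002 -0.   ] j [  -4.   16.  -20.   -5.  -29. -110.]
0.1868186387608891
```

Request:
servo_tool(commands=[[[1, -0.7, 0, 0, 0, 0, 0], [1, -1.4, 0, 0, 0, 0, 0], [1, -2, 0, 0, 0, 0, 0.06], [1, -2, 0, 0, 0, 0, -0.06], [1, -2, 0, -1, 0, 0, 0]]])

```text
time_s: 18.25
tcp_pos: [0.5997, -0.1935, 0.1766]
ee_rot: [[-0.808, 0.415, 0.418], [0.461, 0.888, 0.008], [-0.368, 0.199, -0.908]]
wrist_force: [16.0, -2.2, -25.2]
gripper_width: 0.179
gripper_force: 30.0
```

```bash
python3 -c "from h import *;print(stat()['gripper_width'])"
```

```text
t 18.25 h(tip over mouth)mm -35.5 F tool [-4.7 -0.3 29.6] M tool [ 0.43 -0.93 -0.18] lat mm tool [-1.  -2.2 -0. ] tilt [-0.006 -0.   ] j [  -4.   16.  -20.   -5.  -29. -109.]
0.17859165436853197
```

Request:
servo_tool(commands=[[[1, -1, 0, 1, 0, 0, 0], [1, -2, 0, 1, 0, 0, 0], [1, -3, 0, 1, 0, 0, 0], [1, -3, 0, 1, 0, 0, 0], [1, -3, 0, 1, 0, 0, 0]]])

```text
time_s: 18.75
tcp_pos: [0.6007, -0.1941, 0.1768]
ee_rot: [[-0.809, 0.417, 0.414], [0.462, 0.887, 0.01], [-0.363, 0.199, -0.91]]
wrist_force: [5.2, 2.3, -13.2]
gripper_width: 0.178
gripper_force: 30.0
```

```bash
python3 -c "from h import *;print(stat()['gripper_width'])"
```

```text
t 18.75 h(tip over mouth)mm -35.6 F tool [ 1.7  1.6 14.2] M tool [-0.34  1.29 -0.06] lat mm tool [-2.1 -2.3 -0. ] tilt [-0.01  0.  ] j [  -4.   16.  -20.   -5.  -30. -109.]
0.17787954502864173
```

Request:
servo_tool(commands=[[[1, 0, -0.2, -1, 0, -0.01, 0], [1, 0, -0.2, -2, 0, -0.01, 0.04], [1, 0, -0.2, -2, 0, -0.01, -0.04], [1, -0.5, -0.2, -2, 0, -0.01, 0.04], [1, -0.5, -0.2, -2, 0, -0.01, -0.04]]])

```text
time_s: 19.25
tcp_pos: [0.5999, -0.1939, 0.1766]
ee_rot: [[-0.822, 0.384, 0.42], [0.426, 0.905, 0.006], [-0.378, 0.184, -0.907]]
wrist_force: [9.6, 2.7, -21.6]
gripper_width: 0.183
gripper_force: 30.0
```

```bash
python3 -c "from h import *;print(stat()['gripper_width'])"
```

```text
t 19.25 h(tip over mouth)mm -35.5 F tool [ 1.4  2.2 23.7] M tool [-0.59  1.01 -0.01] lat mm tool [-1.2 -2.5 -0. ] tilt [-0.003  0.   ] j [  -4.   16.  -20.   -4.  -29. -107.]
0.18271375910221668
```

Request:
servo_tool(commands=[[[1, 0, 0.8, -1, 0, 0, 0.04], [1, 0, 1.6, -1, 0, 0, 0.04], [1, -1, 1, -1, 0, 0, 0.04], [1, 1, 0.8, -1, 0, 0, 0.04], [1, 0, 0.8, -1, 0, 0, 0.04]]])

```text
time_s: 19.75
tcp_pos: [0.5998, -0.1936, 0.1766]
ee_rot: [[-0.806, 0.418, 0.42], [0.463, 0.887, 0.006], [-0.37, 0.199, -0.908]]
wrist_force: [12.5, 0.8, -26.0]
gripper_width: 0.183
gripper_force: 30.0
```

```bash
python3 -c "from h import *;print(stat()['gripper_width'])"
```

```text
t 19.75 h(tip over mouth)mm -35.5 F tool [-0.1  0.8 28.8] M tool [-0.09  0.58 -0.  ] lat mm tool [-1.2 -2.3 -0. ] tilt [-0.003  0.001] j [  -4.   16.  -20.   -4.  -29. -110.]
0.18314570053333382
```

With lateral load nulled it still holds, so I suspect the hex is wedged in torsion from the stop. I turn back counter-clockwise through the lost motion under a light pull.

Request:
servo_tool(commands=[[[1, 0, 0, 2, 0, 0, -0.08], [1, 0, 0, 2, 0, 0, -0.16], [1, 0, 0, 2, 0, 0, -0.24], [1, 0, 0, 2, 0, 0, -0.32], [1, 0, 0, 2, 0, 0, -0.4]]])

```text
time_s: 20.25
tcp_pos: [0.6, -0.1941, 0.1765]
ee_rot: [[-0.905, 0.068, 0.42], [0.077, 0.997, 0.005], [-0.418, 0.037, -0.908]]
wrist_force: [6.5, 0.5, -16.8]
gripper_width: 0.179
gripper_force: 30.0
```

```bash
python3 -c "from h import *;print(stat()['gripper_width'])"
```

```text
t 20.25 h(tip over mouth)mm -35.6 F tool [ 1.2  0.3 18. ] M tool [0.09 1.3  0.02] lat mm tool [-0.3 -3.   0. ] tilt [-0.003  0.001] j [ -4.  16. -20.  -4. -29. -87.]
0.17865547549334987
```

Request:
servo_tool(commands=[[[1, 0, 0, 0, 0, 0, -0.06], [1, 0, 0, 0, 0, 0, -0.12], [1, 0, 0, 0, 0, 0, -0.18], [1, 0, 0, 0, 0, 0, -0.24], [1, 0, 0, 0, 0, 0, -0.3]]])

```text
time_s: 20.75
tcp_pos: [0.6, -0.1945, 0.1766]
ee_rot: [[-0.885, -0.202, 0.42], [-0.22, 0.976, 0.005], [-0.41, -0.088, -0.908]]
wrist_force: [6.8, -0.6, -17.3]
gripper_width: 0.178
gripper_force: 30.0
```

```bash
python3 -c "from h import *;print(stat()['gripper_width'])"
```

```text
t 20.75 h(tip over mouth)mm -35.6 F tool [ 1.2 -0.4 18.5] M tool [0.23 1.42 0.08] lat mm tool [ 0.6 -3.3  0. ] tilt [-0.003  0.   ] j [ -4.  16. -20.  -4. -29. -70.]
0.17752399743825145
```

Request:
servo_tool(commands=[[[1, 0, 0, 0, 0, 0, -0.04], [1, 0, 0, 0, 0, 0, -0.08], [1, 0, 0, 0, 0, 0, -0.12], [1, 0, 0, 0, 0, 0, -0.12], [1, 0, 0, 0, 0, 0, -0.12]]])

```text
time_s: 21.25
tcp_pos: [0.5998, -0.1947, 0.1769]
ee_rot: [[-0.855, -0.305, 0.42], [-0.334, 0.943, 0.004], [-0.397, -0.136, -0.908]]
wrist_force: [4.8, -0.7, -17.2]
gripper_width: 0.177
gripper_force: 30.0
```

```bash
python3 -c "from h import *;print(stat()['gripper_width'])"
```

```text
t 21.25 h(tip over mouth)mm -35.3 F tool [ 2.9  0.2 17.6] M tool [ 0.02  1.58 -0.13] lat mm tool [ 1.1 -3.4  0. ] tilt [-0.003  0.   ] j [ -4.  16. -20.  -4. -29. -63.]
0.17677933234856888
```

Request:
servo_tool(commands=[[[1, 0, 0, 0, 0, 0, -0.03], [1, 0, 0, 0, 0, 0, -0.06], [1, 0, 0, 0, 0, 0, -0.09], [1, 0, 0, 0, 0, 0, -0.09], [1, 0, 0, 0, 0, 0, -0.09]]])

```text
time_s: 21.75
tcp_pos: [0.6011, -0.1947, 0.1813]
ee_rot: [[-0.821, -0.379, 0.426], [-0.418, 0.909, 0.004], [-0.388, -0.175, -0.905]]
wrist_force: [-3.2, 5.2, -8.2]
gripper_width: 0.18
gripper_force: 30.0
```

Run:
```python
from h import *
from station import r
print(stat()['gripper_width'])
d=pickle.load(open("cap0.pkl","rb"))
# collar nose shift vs capture 6 (after pull, collar at stop)
for n,(x,y) in(("scene",(164,297)),("side",(268,135))):
    c=d[n+"7"]=r.capture(n)
    a=cv2.cvtColor(d[n+"6"]["pixels"],cv2.COLOR_RGB2GRAY);b=cv2.cvtColor(c["pixels"],cv2.COLOR_RGB2GRAY)
    T=a[y-8:y+9,x-8:x+9];m=cv2.matchTemplate(b[y-14:y+15,x-14:x+15],T,cv2.TM_CCOEFF_NORMED);_,v,_,l=cv2.minMaxLoc(m);print(n,np.array(l)-6,round(v,3))
pickle.dump(d,open("cap0.pkl","wb"))
```

```text
t 21.75 h(tip over mouth)mm -31.7 F tool [3.6 7.4 6. ] M tool [-3.14  2.11 -0.04] lat mm tool [-1.3 -4.6  0. ] tilt [0.002 0.003] j [ -4.  16. -20.  -4. -29. -58.]
0.1797609698266345
scene [0 0] 0.999
side [0 0] 0.999
```

The wedge has released (the key rose 4 mm and the pull force dropped), and the collar is unmoved. I recentre and pull out.

Request:
servo_tool(commands=[[[1, 0.5, 1, -1, 0, 0, 0], [1, 0.8, 2, -3, 0, 0, 0], [1, 0.8, 2, -6, 0, 0, 0], [1, 0.8, 2, -9, 0, 0, 0], [1, 0.8, 2, -12, 0, 0, 0]]])

```text
time_s: 22.35
tcp_pos: [0.5962, -0.1941, 0.1934]
ee_rot: [[-0.819, -0.379, 0.43], [-0.419, 0.908, 0.002], [-0.391, -0.178, -0.903]]
wrist_force: [-3.4, 3.9, -7.3]
gripper_width: 0.186
gripper_force: 30.0
```

```bash
python3 -c "from h import *;print(stat()['gripper_width'])"
```

```text
t 22.35 h(tip over mouth)mm -18.7 F tool [4.  6.1 5.1] M tool [-2.84  2.39 -0.03] lat mm tool [-2.2 -4.3  0. ] tilt [0.006 0.007] j [ -4.  14. -20.  -4. -30. -58.]
0.18608974662463096
```

Request:
servo_tool(commands=[[[1, 1, 1.5, -8, 0, 0, 0], [1, 1, 1.5, -18, 0, 0, 0], [1, 1, 1.5, -30, 0, 0, 0], [1, 1, 1.5, -50, 0, 0, 0], [1, 1, 1.5, -70, 0, 0, 0]]])

```text
time_s: 22.85
tcp_pos: [0.5666, -0.1942, 0.2599]
ee_rot: [[-0.816, -0.377, 0.438], [-0.42, 0.908, -0.0], [-0.397, -0.184, -0.899]]
wrist_force: [0.5, 0.0, -2.6]
gripper_width: 0.181
gripper_force: 30.0
```

```bash
python3 -c "from h import *;s=stat();print(s['gripper_width'],s['tcp_pos'],s['ee_rot'].tolist())"
```

```text
t 22.85 h(tip over mouth)mm 54.0 F tool [0.6 0.3 2.6] M tool [-0.47  1.09 -0.02] lat mm tool [-3.4 -4.5  0.1] tilt [0.013 0.012] j [ -4.   8. -18.  -3. -38. -59.]
0.18063331827072746 [ 0.56659344 -0.19421953  0.2598542 ] [[-0.8161369767433359, -0.37746474595482093, 0.43753948479367016], [-0.4197995012598704, 0.907616866602442, -4.691192658658301e-05], [-0.39710050860482643, -0.18371714405582093, -0.899199197645194]]
```

Request:
servo_tool(commands=[[[1, 0, 0, -10, 0, 0, -0.13], [1, 0, 0, -25, 0, 0, -0.26], [1, 0, 0, -40, 0, 0, -0.39], [1, 0, 0, -50, 0, 0, -0.52], [1, 0, 0, -50, 0, 0, -0.65]]])

```text
time_s: 23.35
tcp_pos: [0.5454, -0.1946, 0.3071]
ee_rot: [[-0.416, -0.795, 0.442], [-0.886, 0.463, -0.001], [-0.204, -0.392, -0.897]]
wrist_force: [0.1, -0.7, -2.8]
gripper_width: 0.179
gripper_force: 30.0
```

Request:
servo_tool(commands=[[[1, 0, 0, 0, 0, 0, -0.13], [1, 0, 0, 0, 0, 0, -0.26], [1, 0, 0, 0, 0, 0, -0.39], [1, 0, 0, 0, 0, 0, -0.52], [1, 0, 0, 0, 0, 0, -0.58]]])

```text
time_s: 23.85
tcp_pos: [0.545, -0.1943, 0.3048]
ee_rot: [[0.086, -0.895, 0.438], [-0.995, -0.096, -0.0], [0.042, -0.436, -0.899]]
wrist_force: [0.4, 0.5, -2.1]
gripper_width: 0.181
gripper_force: 30.0
```

Run:
```python
from h import *
s=stat();R=s["ee_rot"];print(s["tcp_pos"],s["gripper_width"])
R0=np.array([[.057,-.9984,0],[-.9984,-.057,0],[0,0,-1]])
print((R.T@(np.array([.646,.05,.315])-s["tcp_pos"])*1e3).round(),Ro.from_matrix(R.T@R0).as_rotvec().round(3),(R0.T@np.array([.002,.149,0])*1e3).round(1))
```

```text
t 23.85 h(tip over mouth)mm 103.8 F tool [-0.6  0.5  2. ] M tool [-1.33 -0.08 -0.04] lat mm tool [ 2.9 -4.2  0.1] tilt [-0.007  0.017] j [ -5.   4. -17.  -3. -44.  12.]
[ 0.54504263 -0.1943447   0.30476342] 0.18064054537189592
[-234. -118.   35.] [-0.452 -0.035  0.038] [-148.6  -10.5    0. ]
```

Request:
servo_tool(commands=[[[1, -42, -21, 5, -0.09, -0.007, 0.008], [1, -85, -43, 10, -0.18, -0.014, 0.015], [1, -128, -64, 18, -0.27, -0.021, 0.023], [1, -170, -86, 25, -0.36, -0.028, 0.03], [1, -212, -107, 32, -0.452, -0.035, 0.038]]])

```text
time_s: 24.35
tcp_pos: [0.6383, 0.0292, 0.3142]
ee_rot: [[0.054, -0.999, -0.0], [-0.999, -0.054, 0.005], [-0.005, 0.0, -1.0]]
wrist_force: [0.9, -1.2, -1.6]
gripper_width: 0.178
gripper_force: 30.0
```

Run:
```python
from h import *
s=stat();R=s["ee_rot"];print(s["tcp_pos"],R.round(3).tolist())
R0=np.array([[.057,-.9984,0],[-.9984,-.057,0],[0,0,-1]])
print((R.T@(np.array([.646,.199,.315])-s["tcp_pos"])*1e3).round(),Ro.from_matrix(R.T@R0).as_rotvec().round(3))
```

```text
t 24.35 h(tip over mouth)mm 71.7 F tool [ 1.2 -0.8  1.6] M tool [0.16 0.11 0.  ] lat mm tool [-216.2  -95.6  -39.3] tilt [ 0.022 -0.422] j [ 17.  21.  11.  -0. -79. -14.]
[0.63834714 0.02915211 0.31417833] [[0.054, -0.999, -0.0], [-0.999, -0.054, 0.005], [-0.005, 0.0, -1.0]]
[-169.  -17.    0.] [ 0.     0.005 -0.003]
```

Request:
servo_tool(commands=[[[1, -40, -4, 0, 0, 0.005, 0], [1, -85, -8, 0, 0, 0.005, 0], [1, -130, -13, 0, 0, 0.005, 0], [1, -169, -17, 0, 0, 0.005, 0], [1, -169, -17, 0, 0, 0.005, 0]]])

```text
time_s: 24.85
tcp_pos: [0.6455, 0.2025, 0.3125]
ee_rot: [[0.059, -0.998, 0.0], [-0.998, -0.059, 0.003], [-0.003, -0.001, -1.0]]
wrist_force: [-0.2, -1.2, -2.6]
gripper_width: 0.185
gripper_force: 30.0
```

Request:
servo_tool(commands=[[[1, 0, 0, 0, 0, 0, 0], [1, 0, 0, 0, 0, 0, 0], [1, 0, 0, 0, 0, 0, 0], [1, 0, 0, 0, 0, 0, 0], [1, 0, 0, 0, 0, 0, 0]]])

```text
time_s: 25.35
tcp_pos: [0.644, 0.1962, 0.3109]
ee_rot: [[0.053, -0.999, -0.007], [-0.999, -0.053, -0.001], [0.001, 0.007, -1.0]]
wrist_force: [0.6, -0.5, -3.4]
gripper_width: 0.184
gripper_force: 30.0
```

Run:
```python
from h import *
from station import r
d=pickle.load(open("cap0.pkl","rb"));s=d["sens8"]=r.sense();R,p=s["ee_rot"],s["tcp_pos"]
print(p.round(4),R.round(3).tolist())
t=[]
for n,(w,h) in(("scene",(64,96)),("side",(64,96))):
    c=d[n+"8"]=r.capture(n);q=proj(c,p+R[:,2]*np.array([[.0256],[.1356]]))
    x0,y0=(q.mean(0)-[32,42]).round().astype(int)
    print(n,"off",(x0,y0),"pred origin,tip tile px",((q-[x0,y0]+.5)*6-.5).round(1).tolist())
    t.append(cv2.resize(c["pixels"][y0:y0+h,x0:x0+w,::-1].copy(),None,fx=6,fy=6,interpolation=cv2.INTER_CUBIC))
pickle.dump(d,open("cap0.pkl","wb"));cv2.imwrite("pics/h8.png",np.hstack(t))
```

```text
[0.644  0.1962 0.3109] [[0.053, -0.999, -0.007], [-0.999, -0.053, -0.001], [0.001, 0.007, -1.0]]
scene off (np.int64(295), np.int64(79)) pred origin,tip tile px [[223.0, 107.7], [165.9, 407.0]]
side off (np.int64(189), np.int64(132)) pred origin,tip tile px [[184.0, 73.6], [206.2, 435.9]]
```

View pics/h8.png

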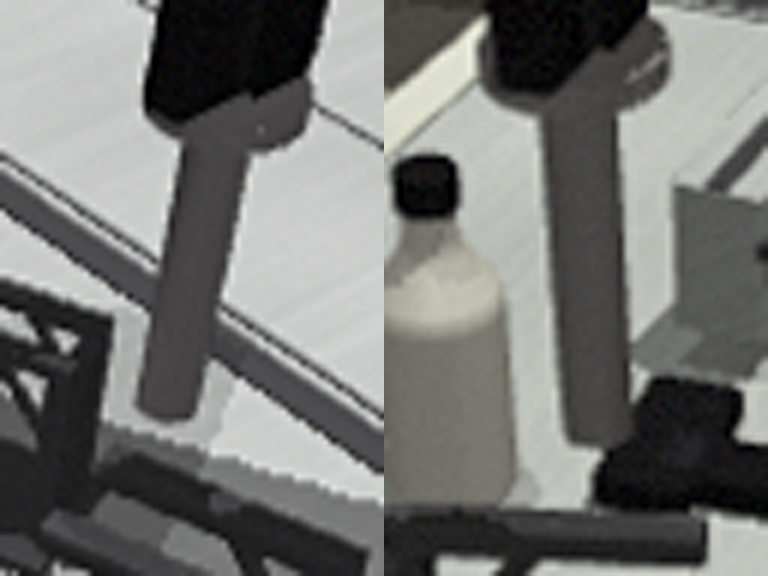

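The key hangs straight in the jaws, with its tip at scene tile (168,408) against a predicted (166,407). I lower it into the fork.

Request:
servo_tool(commands=[[[1, -2, -2, 10, 0, 0, 0], [1, -2, -2, 25, 0, 0, 0], [1, -2, -2, 40, 0, 0, 0], [1, -2, -2, 50, 0, 0, 0], [1, -2, -2, 60, 0, 0, 0]]])

```text
time_s: 25.95
tcp_pos: [0.6452, 0.1991, 0.2493]
ee_rot: [[0.054, -0.998, -0.008], [-0.999, -0.054, -0.002], [0.001, 0.008, -1.0]]
wrist_force: [0.2, -0.4, -2.3]
gripper_width: 0.179
gripper_force: 30.0
```

Run:
```python
from h import *
s=stat();R=s["ee_rot"];print(s["tcp_pos"],s["ee_rot"].round(3).tolist(),s["wrist_force"])
print((R.T@(np.array([.6465,.1985,.165])-s["tcp_pos"])*1e3).round(1))
```

```text
t 25.95 h(tip over mouth)mm 9.0 F tool [ 0.5 -0.2  2.3] M tool [ 0.02 -0.05  0.07] lat mm tool [-386.3  -84.9  -33.5] tilt [ 0.016 -0.43 ] j [ 31.  27.  10.  -0. -74. -28.]
[0.64516778 0.19910886 0.24925618] [[0.054, -0.998, -0.008], [-0.999, -0.054, -0.002], [0.001, 0.008, -1.0]] [ 0.20037264 -0.4448306  -2.27551876]
[ 0.6 -2.  84.2]
```

Request:
servo_tool(commands=[[[1, 0, -1, 20, 0.004, 0, 0], [1, 0, -1, 45, 0.008, 0, 0], [1, 0, -1.5, 68, 0.008, 0, 0], [1, 0, -1.5, 82, 0.008, 0, 0], [1, 0, -1.5, 84, 0.008, 0, 0]]])

```text
time_s: 26.45
tcp_pos: [0.6451, 0.1986, 0.164]
ee_rot: [[0.054, -0.999, -0.003], [-0.999, -0.054, -0.003], [0.003, 0.003, -1.0]]
wrist_force: [0.7, -0.5, -2.1]
gripper_width: 0.181
gripper_force: 30.0
```

Request:
servo_tool(commands=[[[1, 0, 0, 2, 0, 0, 0], [1, 0, 0, 4, 0, 0, 0], [1, 0, 0, 6, 0, 0, 0], [1, 0, 0, 7, 0, 0, 0], [1, 0, 0, 7, 0, 0, 0]]])

```text
time_s: 26.95
tcp_pos: [0.6461, 0.1991, 0.1597]
ee_rot: [[0.054, -0.999, 0.001], [-0.999, -0.054, -0.001], [0.001, -0.001, -1.0]]
wrist_force: [-0.3, 0.0, -4.0]
gripper_width: 0.186
gripper_force: 30.0
```

```bash
python3 -c "
from h import *
s=stat();print(s['tcp_pos'],s['ee_rot'].round(3).tolist())"
```

```text
t 26.95 h(tip over mouth)mm -72.5 F tool [-0.   0.3  4. ] M tool [-0.03 -0.    0.02] lat mm tool [-387.7  -51.7  -16.9] tilt [ 0.017 -0.422] j [ 31.  30.   3.   0. -62. -28.]
[0.64610918 0.19907975 0.15973039] [[0.054, -0.999, 0.001], [-0.999, -0.054, -0.001], [0.001, -0.001, -1.0]]
```

Request:
servo_tool(commands=[[[1, 0, 0, 1, 0, 0, 0], [1, 0, 0, 2, 0, 0, 0], [1, 0, 0, 3, 0, 0, 0], [1, 0, 0, 3.5, 0, 0, 0], [1, 0, 0, 3.5, 0, 0, 0]]])

```text
time_s: 27.45
tcp_pos: [0.646, 0.199, 0.1558]
ee_rot: [[0.054, -0.999, 0.0], [-0.999, -0.054, -0.001], [0.001, -0.0, -1.0]]
wrist_force: [0.0, 0.1, -1.9]
gripper_width: 0.181
gripper_force: 30.0
```

```bash
python3 -c "
from h import *
s=stat();print(s['tcp_pos'],s['ee_rot'].round(3).tolist())"
```

```text
t 27.45 h(tip over mouth)mm -76.0 F tool [-0.1 -0.   1.9] M tool [-0.03  0.01  0.01] lat mm tool [-387.7  -50.1  -16.3] tilt [ 0.016 -0.422] j [ 31.  30.   2.   0. -62. -28.]
[0.6460019  0.19903364 0.15579007] [[0.054, -0.999, 0.0], [-0.999, -0.054, -0.001], [0.001, -0.0, -1.0]]
```

No firm contact yet, so I lower another 2 mm.

Request:
servo_tool(commands=[[[1, 0, 0, 0.5, 0, 0, 0], [1, 0, 0, 1, 0, 0, 0], [1, 0, 0, 1.5, 0, 0, 0], [1, 0, 0, 1.5, 0, 0, 0], [1, 0, 0, 1.5, 0, 0, 0]]])

```text
time_s: 27.95
tcp_pos: [0.6462, 0.1991, 0.1555]
ee_rot: [[0.054, -0.999, 0.001], [-0.999, -0.054, -0.001], [0.001, -0.001, -1.0]]
wrist_force: [-2.7, -0.2, 5.0]
gripper_width: 0.18
gripper_force: 30.0
```

```bash
python3 -c "
from h import *
s=stat();print(s['tcp_pos'],s['ee_rot'].round(3).tolist())"
```

```text
t 27.95 h(tip over mouth)mm -76.3 F tool [ 0.1  2.7 -5. ] M tool [-0.87 -0.06 -0.05] lat mm tool [-387.7  -50.3  -16.1] tilt [ 0.017 -0.421] j [ 31.  30.   2.   0. -62. -28.]
[0.64620536 0.199062   0.15552778] [[0.054, -0.999, 0.001], [-0.999, -0.054, -0.001], [0.001, -0.001, -1.0]]
```

The flange is seated at the predicted height. I release and retreat straight up.

Request:
servo_tool(commands=[[[1, 0, 0, -0.7, 0, 0, 0], [0.7, 0, 0, -0.7, 0, 0, 0], [0.6, 0, 0, -0.7, 0, 0, 0], [0.4, 0, 0, -0.7, 0, 0, 0], [0.2, 0, 0, -0.7, 0, 0, 0]]])

```text
time_s: 28.45
tcp_pos: [0.6462, 0.1991, 0.1548]
ee_rot: [[0.054, -0.999, 0.0], [-0.999, -0.054, -0.001], [0.001, -0.0, -1.0]]
wrist_force: [0.7, -0.3, -0.4]
gripper_width: 0.463
gripper_force: 0.0
```

Request:
servo_tool(commands=[[[0, 0, 0, 0, 0, 0, 0], [0, 0, 0, 0, 0, 0, 0], [0, 0, 0, -20, 0, 0, 0], [0, 0, 0, -60, 0, 0, 0], [0, 0, 0, -100, 0, 0, 0]]])

```text
time_s: 28.95
tcp_pos: [0.6457, 0.1989, 0.2555]
ee_rot: [[0.054, -0.999, -0.001], [-0.999, -0.054, -0.002], [0.002, 0.001, -1.0]]
wrist_force: [1.1, 0.1, 1.1]
gripper_width: 0.914
gripper_force: 0.0
```

Request:
servo_tool(commands=[[[0, 0, 0, -30, 0, 0, 0], [0, 0, 0, -50, 0, 0, 0], [0, 0, 0, -50, 0, 0, 0], [0, 0, 0, -50, 0, 0, 0], [0, 0, 0, -50, 0, 0, 0]]])

```text
time_s: 29.45
tcp_pos: [0.6453, 0.199, 0.3031]
ee_rot: [[0.054, -0.999, -0.003], [-0.999, -0.054, -0.002], [0.002, 0.003, -1.0]]
wrist_force: [-0.2, -0.6, -1.5]
gripper_width: 1.003
gripper_force: 0.0
```

Run:
```python
from h import *
from station import r
d=pickle.load(open("cap0.pkl","rb"));s=r.sense();print(s["tcp_pos"],s["gripper_width"],s["wrist_force"].round(1))
# match key+rack and collar nose patches against earlier captures
for n,items in(("scene",(("key tip","",314,195,10,18),("nose","7",164,297,8,8))),("side",(("key tip","",225,262,8,18),("nose","7",268,135,8,8)))):
    c=r.capture(n);b=cv2.cvtColor(c["pixels"],cv2.COLOR_RGB2GRAY)
    for k,o,x,y,w,h in items:
        a=cv2.cvtColor(d[n+o]["pixels"],cv2.COLOR_RGB2GRAY);T=a[y-h:y+h+1,x-w:x+w+1]
        m=cv2.matchTemplate(b[y-h-8:y+h+9,x-w-8:x+w+9],T,cv2.TM_CCOEFF_NORMED);_,v,_,l=cv2.minMaxLoc(m);print(n,k,np.array(l)-8,round(v,3))
    d[n+"9"]=c
q=lambda n,dx:(proj(d[n],np.array([.6443+dx,.1978,.02]))-proj(d[n],np.array([.6443,.1978,.02]))).round(1)
print("px per +2mm x",q("scene",.002),q("side",.002))
pickle.dump(d,open("cap0.pkl","wb"))
```

```text
[0.64529078 0.19903034 0.30313101] 1.0027163610827212 [-0.2 -0.6 -1.5]
scene key tip [0 1] 0.901
scene nose [0 0] 0.999
side key tip [0 0] 0.927
side nose [0 0] 0.999
px per +2mm x [[0.6 0.5]] [[-1.  -0.3]]
```

```bash
python3 -c "
from station import r
print(r.finish_job())"
```

```text
the job is handed in; nothing more can be done
None
```

The job is handed in, with no verdict shown: the collar was turned until it stopped against firm torque (about 0.8 rad by camera, ±0.07), and the key was pulled out and is back upright in its fork.

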